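# Open the slip bottles held in the rack and set them out for decorating

### The job

Get the slip bottles out for decorating: while the rack's comb still holds them down, pull the cap of every bottle up to its open click, then draw the comb fully back and drop the red lock pin home through the rear hole so that it stays out of the way. Take every bottle out and stand it upright on the round wooden bat, its whole base on the bat and its cap still open, then close the empty rack again: comb fully forward and the pin home through the front hole.

Things in the scene. Friction and masses are not known exactly. Their poses are not given: they have to be found in the camera images.
- rack: plywood bottle rack screwed to the bench; origin: centre of the cell block's underside, x to the back, y along the row, z up. Four 56 x 56 mm open cells centred at x = 0, y = -90, -30, 30, 90 mm; floor at z = 8, walls to 48 mm. End cheeks with aluminium rails on top, 80 mm high: x -33 to 84, y -148 to -120 and 119 to 163; end stops reach 88 mm
- comb (a joint): slide of the comb, a 4 mm plate on the rails (z 80.5 to 84.5 mm) whose four 28 mm notches, open to the front, reach round the bottles' necks 2.5 mm above their shoulders, so no bottle can be lifted. 0 = closed; 0.044 m = fully back (rack's +x), at its stop, bottles free. About 2 N friction; cannot move while the pin is down
- comb_knob (a point): middle of the black knob (18 mm across, 20 mm high, its top 109 mm above the bench) on the comb's right (-y) end, by which it can also be pushed
- lock_pin: loose upright lock pin: steel shank 8 mm thick, 33 mm long, tapered tip; origin: the tip, z up. Starts down through the comb's eye and the rail's front hole (10 mm holes). Seated, its knob rests on the comb's boss and its tip is 18.5 mm below the rail's top. Lifted 19 to 28 mm it is clear of the rail but still in the eye: the comb can be drawn along by it
- pin_knob (a point): middle of the pin's round red knob, 23 mm across and 26 mm high, 46 mm above the tip. The boss with the eye under it is part of the comb, 44 (x) by 38 (y) mm, z 80.5 to 94.5 mm
- front_hole (a point): centre of the rail's front hole (10 mm, through the 12 mm thick rail), at the rail's top face, 80 mm above the bench; axes as the rack
- rear_hole (a point): centre of the rail's rear hole, the same size, 44 mm behind the front one; the comb's eye stands over it when the comb is fully back; axes as the rack
- bat: loose round plywood bat, 204 mm across, 10 mm thick, flat on the bench; origin: centre of its underside
- bottle_blue: loose squeeze bottle of blue slip, about 0.2 kg (may be absent); origin: centre of its base, z up. Body 50 mm across up to the shoulder at z = 70 mm, neck 20 mm across, fixed ribbed white collar 30 mm across from z = 82 to 98 mm (lift it by this), then the blue push-pull cap. Starts in a cell of the rack
- cap_blue (a joint): slide of the blue bottle's push-pull cap along the bottle's axis: 0 = pushed shut, 0.010 m = pulled up, open. A snap ring holds it at either end; it takes about 6 N to pull it over, more than the bottle weighs
- captop_blue (a point): centre of the top of the blue cap, a ribbed cylinder 18 mm across and 20 mm high, standing 0.5 mm above the collar when shut
- bottle_purple: loose squeeze bottle of purple slip, about 0.2 kg (may be absent); origin: centre of its base, z up. Body 50 mm across up to the shoulder at z = 70 mm, neck 20 mm across, fixed ribbed white collar 30 mm across from z = 82 to 98 mm (lift it by this), then the purple push-pull cap. Starts in a cell of the rack
- cap_purple (a joint): slide of the purple bottle's push-pull cap along the bottle's axis: 0 = pushed shut, 0.010 m = pulled up, open. A snap ring holds it at either end; it takes about 6 N to pull it over, more than the bottle weighs
- captop_purple (a point): centre of the top of the purple cap, a ribbed cylinder 18 mm across and 20 mm high, standing 0.5 mm above the collar when shut
- bottle_yellow: loose squeeze bottle of yellow slip, about 0.2 kg (may be absent); origin: centre of its base, z up. Body 50 mm across up to the shoulder at z = 70 mm, neck 20 mm across, fixed ribbed white collar 30 mm across from z = 82 to 98 mm (lift it by this), then the yellow push-pull cap. Starts in a cell of the rack
- cap_yellow (a joint): slide of the yellow bottle's push-pull cap along the bottle's axis: 0 = pushed shut, 0.010 m = pulled up, open. A snap ring holds it at either end; it takes about 6 N to pull it over, more than the bottle weighs
- captop_yellow (a point): centre of the top of the yellow cap, a ribbed cylinder 18 mm across and 20 mm high, standing 0.5 mm above the collar when shut
- bottle_green: loose squeeze bottle of green slip, about 0.2 kg (may be absent); origin: centre of its base, z up. Body 50 mm across up to the shoulder at z = 70 mm, neck 20 mm across, fixed ribbed white collar 30 mm across from z = 82 to 98 mm (lift it by this), then the green push-pull cap. Starts in a cell of the rack
- cap_green (a joint): slide of the green bottle's push-pull cap along the bottle's axis: 0 = pushed shut, 0.010 m = pulled up, open. A snap ring holds it at either end; it takes about 6 N to pull it over, more than the bottle weighs
- captop_green (a point): centre of the top of the green cap, a ribbed cylinder 18 mm across and 20 mm high, standing 0.5 mm above the collar when shut

How it is judged:
By the outcome, as a careful person would: the job done as asked, in the order asked, and still so for the second after the job is handed in, with the robot touching nothing.
Of bottle_blue, bottle_purple, bottle_yellow, bottle_green only 3 to 4 are there at a start; the rules pass over those that are not, and their reading is None.
At some moment in a run one of bat, bottle_blue, bottle_purple, bottle_yellow, bottle_green may be knocked a few centimetres aside while the robot is not near it.
Once in a run the grip may slacken for a moment while it holds something.
It also fails if it takes over 210 s, if anything falls off the work surface, if the arm or the gripper's body presses on something with over 40 N, if the wrist force passes 120 N, or if a joint passes its speed limit or range.

### The arm

A 6-joint arm with a two-finger parallel gripper is mounted at the origin on the work surface; the furniture and walls round the work are solid. World frame = base frame: x ahead of the robot, y to its left, z up, the work surface at z = 0. Lengths are in m, angles in degrees, forces in N, time in s.
With the tool pointing down it reaches from about 0.325 to 0.9 m from the base axis. Payload 6.1 kg.
Tool frame: the origin (TCP) lies between the finger pads; the fingertips stand 19 mm ahead of it and the grasp point (between the pads) is the TCP; z points along the fingers, y is the direction in which the jaws open and shut (so a half turn about z gives the same grasp; the last joint's range is limited). The gripper opens to 87 mm and grips with 3 to 60 N. Pads are 19 mm wide; open, the fingers measure 117 mm over their backs; the gripper's body (75 mm by 190 mm) begins 51 mm behind the grasp point.
Start: joints at [68.119, 12.628, 87.462, -0, 79.91, -7.225], TCP at [0.158, 0.605, 0.242] pointing down, gripper open.
Joint ranges: [-170.65, 170.65], [-52.31, 119.04], [5.05, 147.46], [-71.25, 251.25], [11.57, 151.72], [-153.62, 153.62]. Speed limits (degrees/s): [147.25, 147.25, 172.46, 180, 180, 180].

### API

Orientations are given as [roll, pitch, yaw] about the fixed x, y, z axes, in that order (R = Rz(yaw) Ry(pitch) Rx(roll)).
In Python, from plant import arm, capture gives the robot as it stands. The module is installed in compiled form; this text tells all that it offers.
- The arm moves only by the tool servo_tool, never from a script. Its argument "commands" is text: rows parted by semicolons, each of 4 numbers parted by spaces: the shift along the tool's x, y, z in cm, then the turn about the tool's z in degrees. In form: dx dy dz roll; .... A call has exactly 10 rows; each row shifts and turns the pose as measured when the row begins, along the tool's axes as they then stand; what a row does not reach is not made up. A row lasts 1/8 s, in which the tool goes at most 62.5 mm and 10.7 degrees, less where a joint would pass 70% of its speed; a pose out of reach is approached as far as the arm can. A call is refused whole if a number of a shift passes 6.25 or a number of a turn 10.7, either way. A call with a gripper value outside its range is refused whole. "gripper" is the gripper command: -1 is shut, 1 is fully open, values between are in proportion, set as the call begins (left out, the last holds). The fingers move at their own pace and stop on an object; "newtons" is the grip in N (left out, the last holds). Time passes only in rows, so rows that do not move let the fingers close, or fill a call up. It gives the time, the measured TCP pose, the force and the opening at its end, in the units of the state.
- arm.read_state(): the state, without advancing time (a new reading comes with each control period).
- capture(name): name is "scene" or "side" or "wrist"; returns a dict with "color" (400x640x3 uint8, red, green, blue), "depth" (400x640 float32, m along the optical axis (not along the pixel's ray), 0 where there is no reading), "K" (3x3 intrinsics, pixels), "distortion" ([k1, k2, p1, p2, k3] as OpenCV has them; the pictures are not rectified), "R" (3x3) and "t" (3): a world point X has camera coordinates R X + t. Camera axes: x right, y down, z forward; pixel columns grow to the right and rows downward; lengths in m; the calibration is good to about 2 mm. A picture is of the moment at which its call begins.
- arm.finish_job(): hands the job in, once; it reports no verdict.
The state is a dict: "clock": time; "qpos": joint angles; "joint_vel": joint speeds; "joint_efforts": joint torques, N m; "ee_pos": TCP position; "eef_rot": TCP orientation; "force": force on the tool from outside, world axes, zero at the start; "moment": the same for the moment, N m; "gripper_width": opening from 0.0 (shut) to 1.0 (fully open).
Only numpy, scipy, OpenCV 4.12 (cv2) and the standard library are available. Lean on these libraries where they do the work, as an engineer would, in place of code of your own. Each camera call takes 0.05 s, during which the arm holds its last target. There are 200 camera calls.

## Working session

There is one attempt and no reset: what is moved stays moved. The work goes in short steps, Python scripts to look and compute and a tool call to move; the robot and the scene stay as the last step left them, time stands still between calls to the robot, and variables do not carry over. Pictures are saved under pics/ and viewed, about 12 in all and at most 16, crops included, and the job is handed in when it is done.

Besides the shell and the picture viewer there is one more tool, called after "Emit:" by a JSON object that holds its "method" and its "body", one argument or row to a line. servo_tool: Moves the arm, as the interface text tells. Its arguments: {"type":"object","properties":{"commands":{"type":"string"},"gripper":{"type":"number"},"newtons":{"type":"number"}},"required":["commands"]}

```bash
mkdir -p pics
cat > h.py <<'E'
import numpy as np, cv2
from plant import arm, capture
def cap(n):
    c=capture(n); c['n']=n; return c
def save(c,f,crop=None,s=1):
    im=c['color'][:,:,::-1]
    if crop: im=im[crop[1]:crop[3],crop[0]:crop[2]]
    cv2.imwrite('pics/'+f,cv2.resize(im,None,fx=s,fy=s,interpolation=cv2.INTER_CUBIC))
def cloud(c):
    h,w=c['depth'].shape
    u,v=np.meshgrid(np.arange(w,dtype=np.float32),np.arange(h,dtype=np.float32))
    p=cv2.undistortPoints(np.stack([u.ravel(),v.ravel()],1)[:,None],c['K'],np.array(c['distortion']))[:,0]
    z=c['depth'].ravel().astype(float)
    X=np.c_[p[:,0]*z,p[:,1]*z,z]
    W=(X-c['t'])@np.array(c['R'])
    W[z<=0]=np.nan
    return W.reshape(h,w,3)
def st():
    s=arm.read_state(); print({k:np.round(s[k],4).tolist() for k in('clock','ee_pos','eef_rot','force','gripper_width','qpos')})
E
python3 - <<'E'
from h import *
st()
a=cap('scene');b=cap('side');w=cap('wrist')
save(a,'a.png');save(b,'b.png');save(w,'w.png')
for c in(a,b,w): print(c['n'],np.round(-np.array(c['R']).T@c['t'],3),np.round(np.array(c['R'])[2],2))
E
```

```text
{'clock': 0.0, 'ee_pos': [0.1579, 0.6041, 0.2405], 'eef_rot': [-179.8943, -0.0141, 165.345], 'force': [0.6686, 0.1706, 0.2351], 'gripper_width': 1.0013, 'qpos': [68.1202, 12.6737, 87.525, 0.0007, 79.908, -7.225]}
scene [0.204 0.517 0.698] [ 0.41 -0.57 -0.71]
side [0.186 0.568 0.695] [ 0.41 -0.59 -0.7 ]
wrist [0.085 0.623 0.384] [ 0.26 -0.07 -0.96]
```

View pics/a.png

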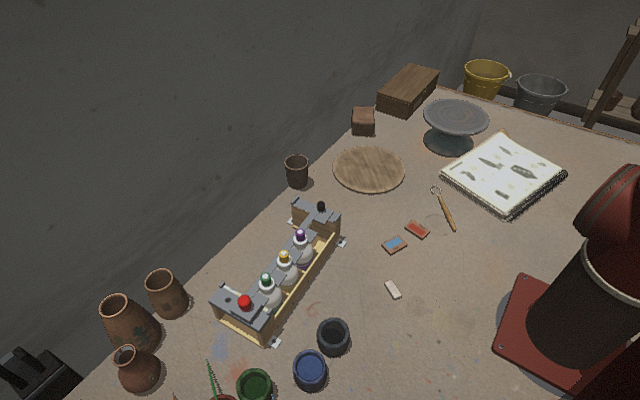

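View pics/b.png

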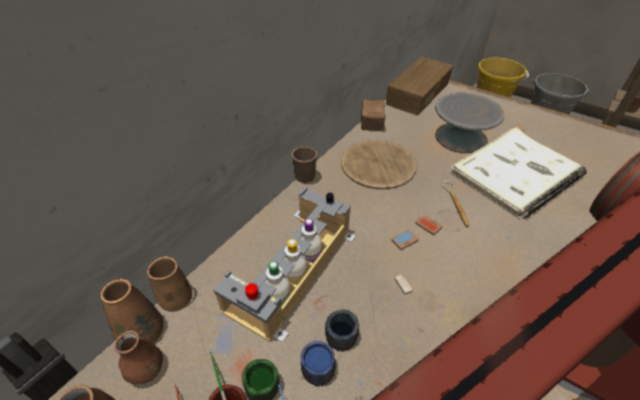

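The scene view shows the rack with the red pin (245,302), green, yellow and purple caps (265,279), (284,255), (300,233), the black knob (321,207) and the bat (368,168). There is no blue bottle.

```bash
cat >> h.py <<'E'
def masks(c):
    hsv=cv2.cvtColor(c['color'],cv2.COLOR_RGB2HSV).astype(int); H,S,V=hsv[...,0],hsv[...,1],hsv[...,2]
    return {'red':((H<6)|(H>174))&(S>190)&(V>90),'green':(H>65)&(H<90)&(S>120)&(V>40),'yellow':(H>18)&(H<30)&(S>150)&(V>110),'purple':(H>125)&(H<150)&(S>90)&(V>40)}
E
python3 - <<'E'
from h import *
for n in('scene','side'):
    c=cap(n);W=cloud(c)
    for k,m in masks(c).items():
        ncc,l,s,ce=cv2.connectedComponentsWithStats(m.astype(np.uint8))
        for i in range(1,ncc):
            if s[i,4]>15:
                P=W[l==i]; P=P[~np.isnan(P[:,0])]
                if len(P) and np.median(P[:,2])>.04:
                    t=P[P[:,2]>np.percentile(P[:,2],97)-.003]
                    print(n,k,s[i,4],np.round(ce[i]),np.round(np.median(P,0),3),'ztop',np.round(np.percentile(P[:,2],97),4),np.round(t.mean(0),4))
    # bat: top at z~.01
    m=(abs(W[...,2]-.010)<.005); 
    m[:130]=0;m[205:]=0;m[:,:325]=0;m[:,420:]=0
    P=W[m]; print('bat',len(P),np.round(np.median(P,0),3),np.round(P.min(0),3),np.round(P.max(0),3))
    # rail/comb grey heights 80-85
    m=(W[...,2]>.075)&(W[...,2]<.1); m[:190]=0;m[345:]=0;m[:,:200]=0;m[:,360:]=0
    P=W[m][:,:2].astype(np.float32); print(len(P),cv2.minAreaRect(P),np.round(cv2.boxPoints(cv2.minAreaRect(P)),3).tolist())
E
```

```text
scene red 89 [244. 300.] [0.496 0.323 0.12 ] ztop 0.1214 [0.4962 0.323  0.12  ]
scene yellow 22 [283. 255.] [0.492 0.215 0.126] ztop 0.1275 [0.4943 0.2142 0.1259]
scene purple 37 [300. 235.] [0.498 0.155 0.124] ztop 0.1272 [0.4987 0.153  0.1258]
bat 2763 [ 0.539 -0.219  0.008] [ 0.44  -0.376  0.005] [ 0.676 -0.121  0.015]
3470 ((0.6326953172683716, 0.1962682008743286), (0.33353015780448914, 0.3116218149662018), 4.120273590087891) [[0.45500001311302185, 0.3400000035762787], [0.4779999852180481, 0.028999999165534973], [0.8100000023841858, 0.05299999937415123], [0.7879999876022339, 0.36399999260902405]]
side red 131 [251. 290.] [0.49  0.327 0.119] ztop 0.122 [0.4929 0.3243 0.1204]
side green 28 [273. 271.] [0.483 0.276 0.122] ztop 0.1273 [0.4838 0.2758 0.126 ]
side yellow 30 [291. 246.] [0.49  0.217 0.127] ztop 0.1275 [0.4906 0.2154 0.1266]
side purple 42 [308. 226.] [0.494 0.158 0.123] ztop 0.1282 [0.4946 0.1562 0.1271]
bat 2841 [ 0.532 -0.216  0.01 ] [ 0.435 -0.367  0.005] [ 0.639 -0.121  0.014]
3550 ((0.520908772945404, 0.18946905434131622), (0.1186165064573288, 0.31237533688545227), 3.9903721809387207) [[0.45100000500679016, 0.3409999907016754], [0.4729999899864197, 0.029999999329447746], [0.5910000205039978, 0.03799999877810478], [0.5690000057220459, 0.3490000069141388]]
```

View pics/w.png

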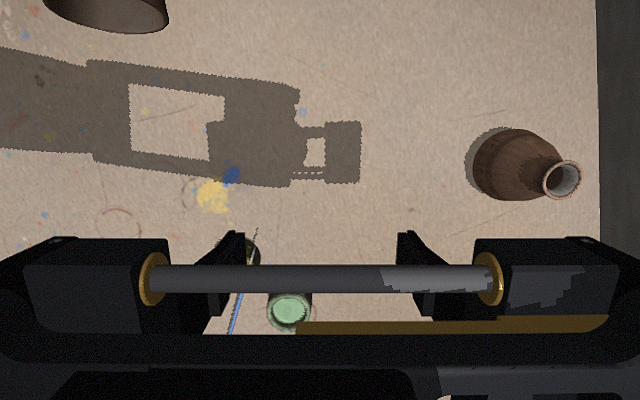

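The wrist view shows only the bench and pots. The rack yaw is about 4°, and green, yellow and purple sit in cells y=+90, +30 and -30. Next I'll move over the rack for a precise look.

```bash
cat >> h.py <<'E'
from scipy.spatial.transform import Rotation as Ro
def plan(pos,yaw=None,n=10,hold=0):
    s=arm.read_state(); p=np.array(s['ee_pos']); R=Ro.from_euler('xyz',s['eef_rot'],degrees=True)
    y0=s['eef_rot'][2]; dy=0 if yaw is None else (yaw-y0+180)%360-180
    d=(np.array(pos)-p)/n; out=[]
    for i in range(n):
        Ri=Ro.from_euler('z',dy*i/n,degrees=True)*R
        v=Ri.inv().apply(d)*100
        out.append('%.2f %.2f %.2f %.1f'%(*v,-dy/n))
    print('; '.join(out+['0 0 0 0']*hold))
E
python3 -c "
from h import *
plan([.5,.17,.33],94)"
```

```text
-4.41 -3.34 -0.89 7.1; -4.79 -2.77 -0.89 7.1; -5.09 -2.15 -0.89 7.1; -5.32 -1.50 -0.89 7.1; -5.47 -0.83 -0.89 7.1; -5.53 -0.14 -0.89 7.1; -5.50 0.55 -0.89 7.1; -5.39 1.22 -0.89 7.1; -5.20 1.88 -0.89 7.1; -4.92 2.52 -0.89 7.1
```

Emit:
{"method": "servo_tool", "body": {
  "commands": "-4.4 -3.3 -0.9 7.1; -4.8 -2.8 -0.9 7.1; -5.1 -2.2 -0.9 7.1; -5.3 -1.5 -0.9 7.1; -5.5 -0.8 -0.9 7.1; -5.5 -0.1 -0.9 7.1; -5.5 0.6 -0.9 7.1; -5.4 1.2 -0.9 7.1; -5.2 1.9 -0.9 7.1; -4.9 2.5 -0.9 7.1",
  "gripper": 0.15,
  "newtons": 25
}}

```text
clock: 1.5
ee_pos: [0.5017, 0.1549, 0.3329]
eef_rot: [179.9, 0.1, 92.5]
force: [1.0, 1.3, -0.0]
gripper_width: 0.573
```

Run:
```python
from h import *
st()
c=cap('wrist');save(c,'w2.png');W=cloud(c)
for k,m in masks(c).items():
    ncc,l,s,ce=cv2.connectedComponentsWithStats(m.astype(np.uint8))
    for i in range(1,ncc):
        if s[i,4]>60:
            P=W[l==i]; P=P[~np.isnan(P[:,0])]
            if len(P) and np.median(P[:,2])>.04:
                zt=np.percentile(P[:,2],95); t=P[P[:,2]>zt-.004]
                print(k,s[i,4],np.round(ce[i]),np.round(zt,4),np.round((t.max(0)+t.min(0))/2,4),np.round(np.ptp(t,axis=0),3))
```

```text
{'clock': 1.5, 'ee_pos': [0.5017, 0.1549, 0.3329], 'eef_rot': [179.9276, 0.0854, 92.467], 'force': [1.0029, 1.3344, -0.0026], 'gripper_width': 0.5727, 'qpos': [8.6094, -3.8238, 95.1719, -0.0927, 88.589, 6.1445]}
red 215 [323.  22.] 0.121 [0.4958 0.3221 0.1195] [0.021 0.021 0.005]
purple 110 [321. 181.] 0.1281 [0.5011 0.1506 0.1266] [0.017 0.017 0.004]
```

View pics/w2.png

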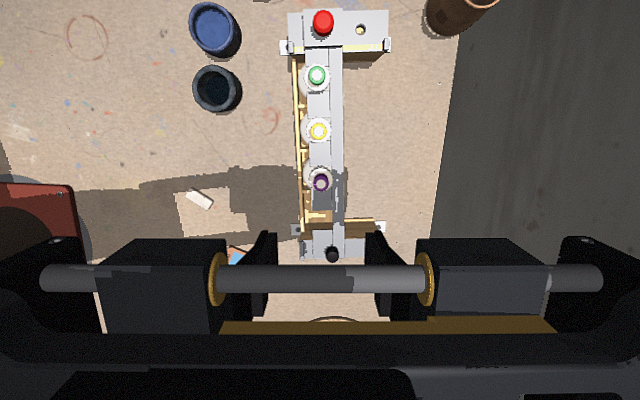

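The wrist view shows the pin (323,22), green (317,76), yellow (318,130) and purple (321,183) caps, the knob (332,254) and an empty cell next to the knob.

```bash
cat >> h.py <<'E'
def blobs(c,W,z0,z1,umin=260,umax=420,vmax=230,mn=40,vmin=0):
    m=(W[...,2]>z0)&(W[...,2]<z1); m[vmax:]=0; m[:,:umin]=0; m[:,umax:]=0; m[:vmin]=0
    ncc,l,s,ce=cv2.connectedComponentsWithStats(m.astype(np.uint8))
    for i in range(1,ncc):
        if s[i,4]>mn:
            P=W[l==i]; print(s[i,4],np.round(ce[i]),'mean',np.round(P.mean(0),4),'mid',np.round((P.max(0)+P.min(0))[:2]/2,4),np.round(np.ptp(P,axis=0)[:2],3),np.median(c['color'][l==i],0))
E
python3 - <<'E'
from h import *
c=cap('wrist');W=cloud(c)
print('caps');blobs(c,W,.122,.135)
print('collars');blobs(c,W,.100,.109)
print('pin/knob');blobs(c,W,.105,.125,vmax=275)
m=(W[...,2]>.088)&(W[...,2]<.098);m[:,:260]=0;m[60:]=0
P=W[m];print('boss',len(P),np.round(P.min(0),4),np.round(P.max(0),4),cv2.minAreaRect(P[:,:2].astype(np.float32)))
m=(W[...,2]>.074)&(W[...,2]<.09);m[:,:260]=0;m[:,400:]=0;m[265:]=0
P=W[m];print('all',len(P),cv2.minAreaRect(P[:,:2].astype(np.float32)),np.median(P[:,2]))
E
```

```text
caps
262 [311.  69.] mean [0.4909 0.2677 0.1275] mid [0.4909 0.2676] [0.017 0.018] [153.5 230.  167. ]
220 [313. 125.] mean [0.4951 0.2099 0.1273] mid [0.4952 0.2096] [0.017 0.018] [247.  246.  138.5]
202 [316. 177.] mean [0.5003 0.1505 0.1271] mid [0.5003 0.1501] [0.018 0.018] [135.5  98.  139.5]
collars
328 [312.  73.] mean [0.4915 0.266  0.1058] mid [0.4908 0.2677] [0.031 0.031] [243. 241. 245.]
300 [314. 123.] mean [0.4952 0.211  0.1057] mid [0.4948 0.2096] [0.03 0.03] [247. 246. 250.]
243 [317. 171.] mean [0.5002 0.1543 0.1055] mid [0.5007 0.1506] [0.03 0.03] [216. 209. 196.]
pin/knob
450 [317.  16.] mean [0.4954 0.3206 0.1185] mid [0.4951 0.3219] [0.022 0.022] [229.5  48.5  43.5]
289 [312.  73.] mean [0.4914 0.2658 0.1066] mid [0.4909 0.268 ] [0.028 0.03 ] [245. 244. 246.]
244 [314. 123.] mean [0.4951 0.2108 0.1061] mid [0.4953 0.2092] [0.028 0.029] [247. 247. 250.]
216 [317. 171.] mean [0.5003 0.1545 0.1074] mid [0.5001 0.1512] [0.028 0.027] [216.  209.5 194. ]
128 [329. 251.] mean [0.5198 0.0479 0.1079] mid [0.5198 0.047 ] [0.016 0.017] [41.  38.  41.5]
boss 1552 [0.4567 0.2948 0.088 ] [0.8017 0.3585 0.098 ] ((0.6291952133178711, 0.32728311419487), (0.06371030956506729, 0.3448573648929596), 89.79171752929688)
all 9007 ((0.5229111909866333, 0.188717320561409), (0.11669088900089264, 0.3109237849712372), 4.13424015045166) 0.08366804333201015
```

```bash
python3 -c "
from h import *
plan([.5003,.1503,.128],94.1,n=7,hold=3)"
```

```text
-0.02 -0.06 2.93 -0.3; -0.02 -0.06 2.93 -0.3; -0.02 -0.06 2.93 -0.3; -0.02 -0.06 2.93 -0.3; -0.02 -0.06 2.93 -0.3; -0.01 -0.06 2.93 -0.3; -0.01 -0.06 2.93 -0.3; 0 0 0 0; 0 0 0 0; 0 0 0 0
```

Emit:
{"method": "servo_tool", "body": {
  "commands": "0 -0.1 2.8 -0.3; 0 -0.1 2.8 -0.3; 0 -0.1 2.8 -0.3; 0 -0.1 2.8 -0.3; 0 -0.1 2.5 -0.3; 0 0 2 0; 0 0 1.5 0; 0 0 0.5 0; 0 0 0 0; 0 0 0 0"
}}

```text
clock: 2.85
ee_pos: [0.4975, 0.1549, 0.1517]
eef_rot: [179.8, 0.1, 94.2]
force: [-0.0, 0.1, -0.0]
gripper_width: 0.573
```

```bash
python3 -c "
from h import *
st()
plan([.5003,.1503,.128],94.1,n=4,hold=6)"
```

```text
{'clock': 2.85, 'ee_pos': [0.4975, 0.1549, 0.1517], 'eef_rot': [179.7593, 0.0606, 94.1517], 'force': [-0.0053, 0.0577, -0.0066], 'gripper_width': 0.5732, 'qpos': [8.674, 3.0725, 108.1088, -0.0852, 68.5836, 4.5532]}
-0.12 0.06 0.59 0.0; -0.12 0.06 0.59 0.0; -0.12 0.06 0.59 0.0; -0.12 0.06 0.59 0.0; 0 0 0 0; 0 0 0 0; 0 0 0 0; 0 0 0 0; 0 0 0 0; 0 0 0 0
```

Emit:
{"method": "servo_tool", "body": {
  "commands": "-0.2 0.1 0.8 0; -0.2 0 0.8 0; -0.1 0.1 0.5 0; 0 0 0.2 0; 0 0 0 0; 0 0 0 0; 0 0 0 0; 0 0 0 0; 0 0 0 0; 0 0 0 0"
}}

```text
clock: 4.1
ee_pos: [0.5013, 0.1498, 0.1288]
eef_rot: [179.6, 0.0, 94.1]
force: [-0.0, 0.0, -0.2]
gripper_width: 0.577
```

Emit:
{"method": "servo_tool", "body": {
  "commands": "0 0 0 0; 0 0 0 0; 0 0 0 0; 0 0 0 0; 0 0 0 0; 0 0 0 0; 0 0 0 0; 0 0 0 0; 0 0 -0.2 0; 0 0 0 0",
  "gripper": -1
}}

```text
clock: 5.35
ee_pos: [0.5009, 0.1497, 0.1305]
eef_rot: [179.6, 0.0, 94.1]
force: [0.3, -0.5, -1.8]
gripper_width: 0.201
```

Emit:
{"method": "servo_tool", "body": {
  "commands": "0 0 -0.25 0; 0 0 -0.25 0; 0 0 -0.25 0; 0 0 -0.25 0; 0 0 -0.2 0; 0 0 0 0; 0 0 0 0; 0 0 0 0; 0 0 0 0; 0 0 0 0"
}}

```text
clock: 6.6
ee_pos: [0.5, 0.1496, 0.1413]
eef_rot: [179.7, 0.1, 94.1]
force: [0.6, -0.4, -4.4]
gripper_width: 0.195
```

Emit:
{"method": "servo_tool", "body": {
  "commands": "0 0 -0.15 0; 0 0 -0.1 0; 0 0 0 0; 0 0 0 0; 0 0 0 0; 0 0 0 0; 0 0 0 0; 0 0 0 0; 0 0 0 0; 0 0 0 0"
}}

```text
clock: 7.85
ee_pos: [0.4996, 0.1495, 0.1414]
eef_rot: [179.8, 0.0, 94.1]
force: [0.7, -0.1, -6.8]
gripper_width: 0.196
```

Emit:
{"method": "servo_tool", "body": {
  "commands": "0 0 0.1 0; 0 0 0.1 0; 0 0 0 0; 0 0 0 0; 0 0 0 0; 0 0 0 0; 0 0 0 0; 0 0 0 0; 0 0 0 0; 0 0 0 0"
}}

```text
clock: 9.1
ee_pos: [0.5002, 0.1497, 0.1408]
eef_rot: [179.7, 0.0, 94.1]
force: [0.2, -0.9, -1.6]
gripper_width: 0.192
```

Emit:
{"method": "servo_tool", "body": {
  "commands": "0 0 0 0; 0 0 0 0; 0 0 0 0; 0 0 0 0; 0 0 -2 0; 0 0 -3 0; 0 0 -4 0; 0 0 -4 0; 0 0 -4 0; 0 0 -3 0",
  "gripper": 0.15
}}

```text
clock: 10.35
ee_pos: [0.4977, 0.1495, 0.3445]
eef_rot: [180.0, 0.1, 94.1]
force: [0.8, -1.0, -0.0]
gripper_width: 0.573
```

Run:
```python
from h import *
st()
c=cap('wrist');W=cloud(c)
print('caps');blobs(c,W,.122,.145)
print('collars');blobs(c,W,.095,.109)
```

```text
{'clock': 10.35, 'ee_pos': [0.4977, 0.1495, 0.3445], 'eef_rot': [179.9695, 0.0616, 94.1176], 'force': [0.7814, -0.9675, -0.041], 'gripper_width': 0.5731, 'qpos': [8.0547, -4.739, 94.8161, -0.0636, 89.8967, 3.9371]}
caps
244 [323.  71.] mean [0.4909 0.2677 0.1274] mid [0.4906 0.2678] [0.018 0.018] [155.5 231.  168. ]
207 [323. 126.] mean [0.4951 0.21   0.1273] mid [0.4953 0.2099] [0.018 0.017] [247. 245. 145.]
215 [323. 178.] mean [0.4986 0.1508 0.1353] mid [0.4986 0.15  ] [0.018 0.018] [ 98.  52. 109.]
collars
82 [332.  33.] mean [0.4977 0.313  0.098 ] mid [0.4966 0.3148] [0.026 0.015] [118.  118.5 121.5]
316 [323.  76.] mean [0.4907 0.2656 0.1057] mid [0.4907 0.2677] [0.031 0.031] [238.5 237.  240. ]
272 [323. 124.] mean [0.4946 0.2108 0.1058] mid [0.495  0.2101] [0.03 0.03] [246. 245. 249.]
240 [322. 169.] mean [0.4981 0.1559 0.105 ] mid [0.4987 0.1524] [0.03  0.026] [214. 205. 192.]
```

Run:
```python
from h import *
for i in range(2):
    c=cap('wrist');W=cloud(c)
    blobs(c,W,.122,.145);
    for n in((323,178),(323,126),(323,71)): print(np.round(np.nanmedian(W[n[1]-4:n[1]+5,n[0]-4:n[0]+5].reshape(-1,3),0),4))
save(c,'w3.png',(260,40,400,270),2.5)
```

```text
238 [321.  72.] mean [0.4908 0.2676 0.1274] mid [0.491  0.2675] [0.018 0.018] [155.5 230.  169.5]
205 [321. 125.] mean [0.4949 0.2101 0.1272] mid [0.4948 0.21  ] [0.018 0.018] [247. 246. 148.]
211 [320. 177.] mean [0.4986 0.1508 0.1353] mid [0.4989 0.1503] [0.018 0.018] [ 99.  52. 110.]
[0.5019 0.1494 0.1365]
[0.4976 0.2097 0.1277]
[0.4932 0.269  0.128 ]
244 [321.  72.] mean [0.4909 0.2678 0.1274] mid [0.491  0.2677] [0.018 0.018] [154.5 230.  169. ]
208 [321. 126.] mean [0.4949 0.2101 0.1273] mid [0.4947 0.21  ] [0.018 0.017] [247.  246.  150.5]
210 [320. 177.] mean [0.4987 0.1508 0.1353] mid [0.4989 0.1505] [0.018 0.018] [ 99.  51. 109.]
[0.5018 0.1496 0.1365]
[0.4975 0.2098 0.1277]
[0.4931 0.2688 0.1279]
```

View pics/w3.png

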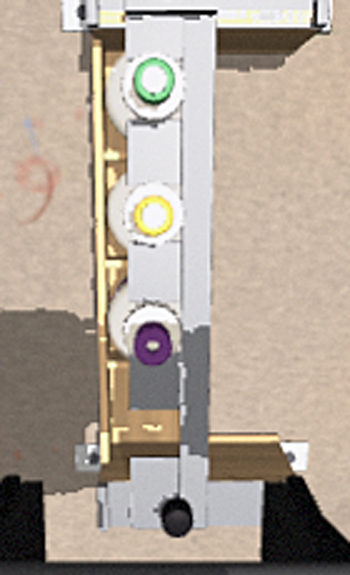

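The purple cap now stands about 9–10 mm higher than the others (top at z≈.1365), so it looks open. Yellow is next.

```bash
python3 -c "
from h import *
plan([.4950,.2098,.130],94.1,n=8,hold=2)"
```

```text
0.76 0.00 2.68 0.0; 0.76 0.00 2.68 0.0; 0.76 0.00 2.68 0.0; 0.76 0.00 2.68 0.0; 0.76 0.00 2.68 0.0; 0.76 0.00 2.68 0.0; 0.76 0.00 2.68 0.0; 0.76 0.00 2.68 0.0; 0 0 0 0; 0 0 0 0
```

Emit:
{"method": "servo_tool", "body": {
  "commands": "1.5 0 2.8 0; 1.5 0 2.8 0; 1.5 0 2.8 0; 1.0 0 2.8 0; 0.5 0 2.8 0; 0.1 0 2.5 0; 0 0 2.0 0; 0 0 1.5 0; 0 0 0.5 0; 0 0 0 0"
}}

```text
clock: 11.75
ee_pos: [0.4854, 0.2096, 0.1189]
eef_rot: [-179.1, 0.3, 94.1]
force: [0.6, 0.2, -0.3]
gripper_width: 0.575
```

```bash
python3 -c "
from h import *
st();plan([.4950,.2098,.1285],94.1,n=3,hold=2)"
```

```text
{'clock': 11.75, 'ee_pos': [0.4854, 0.2096, 0.1189], 'eef_rot': [-179.1149, 0.2696, 94.094], 'force': [0.5605, 0.237, -0.2716], 'gripper_width': 0.5754, 'qpos': [14.862, 7.3494, 107.3935, -0.1087, 66.1771, 10.8148]}
-0.02 0.31 -0.33 -0.0; -0.02 0.31 -0.33 -0.0; -0.02 0.31 -0.33 -0.0; 0 0 0 0; 0 0 0 0
```

Emit:
{"method": "servo_tool", "body": {
  "commands": "0 0.3 -0.35 0; 0 0.3 -0.35 0; 0 0.3 -0.25 0; 0 0 0 0; 0 0 0 0; 0 0 0 0; 0 0 0 0; 0 0 0 0; 0 0 0 0; 0 0 0 0"
}}

```text
clock: 13.0
ee_pos: [0.4967, 0.2107, 0.1315]
eef_rot: [-179.3, 0.2, 94.1]
force: [0.1, -0.9, -0.1]
gripper_width: 0.571
```

Emit:
{"method": "servo_tool", "body": {
  "commands": "0 0 0 0; 0 0 0 0; 0 0 0 0; 0 0 0 0; 0 0 0 0; 0 0 0 0; 0 0 0 0; 0 0 0 0; 0 0 0 0; 0 0 0 0",
  "gripper": -1
}}

```text
clock: 14.25
ee_pos: [0.4968, 0.2107, 0.1315]
eef_rot: [-179.4, 0.2, 94.1]
force: [0.9, 0.8, 0.3]
gripper_width: 0.195
```

Emit:
{"method": "servo_tool", "body": {
  "commands": "0 0 -0.3 0; 0 0 -0.3 0; 0 0 -0.3 0; 0 0 -0.3 0; 0 0 -0.3 0; 0 0 -0.2 0; 0 0 -0.2 0; 0 0 -0.2 0; 0 0 -0.2 0; 0 0 0 0"
}}

```text
clock: 15.5
ee_pos: [0.4951, 0.2102, 0.1434]
eef_rot: [-179.1, 0.2, 94.0]
force: [-0.0, 0.3, -1.2]
gripper_width: 0.196
```

Emit:
{"method": "servo_tool", "body": {
  "commands": "0 0 0.1 0; 0 0 0.1 0; 0 0 0 0; 0 0 0 0; 0 0 0 0; 0 0 0 0; 0 0 0 0; 0 0 0 0; 0 0 0 0; 0 0 0 0"
}}

```text
clock: 16.75
ee_pos: [0.4951, 0.2102, 0.1424]
eef_rot: [-179.1, 0.2, 94.0]
force: [-0.9, -0.0, -1.9]
gripper_width: 0.192
```

Emit:
{"method": "servo_tool", "body": {
  "commands": "0 0 -0.2 0; 0 0 -0.2 0; 0 0 -0.2 0; 0 0 -0.2 0; 0 0 -0.2 0; 0 0 -0.2 0; 0 0 -0.2 0; 0 0 0 0; 0 0 0 0; 0 0 0 0"
}}

```text
clock: 18.0
ee_pos: [0.4945, 0.2098, 0.1441]
eef_rot: [-179.0, 0.2, 94.0]
force: [0.8, 0.2, -5.2]
gripper_width: 0.198
```

Emit:
{"method": "servo_tool", "body": {
  "commands": "0 0 0.15 0; 0 0 0.1 0; 0 0 0 0; 0 0 0 0; 0 0 0 0; 0 0 0 0; 0 0 0 0; 0 0 0 0; 0 0 0 0; 0 0 0 0"
}}

```text
clock: 19.25
ee_pos: [0.4949, 0.21, 0.1427]
eef_rot: [-179.1, 0.2, 94.0]
force: [0.9, 0.0, -1.5]
gripper_width: 0.195
```

Emit:
{"method": "servo_tool", "body": {
  "commands": "0 0 0 0; 0 0 0 0; 0 0 0 0; 0 0 0 0; 0 0 -2 0; 0 0 -3 0; 0 0 -4 0; 0 0 -4 0; 0 0 -3 0; 0 0 -1 0",
  "gripper": 0.15
}}

```text
clock: 20.5
ee_pos: [0.4971, 0.2106, 0.3171]
eef_rot: [-179.0, 0.2, 94.0]
force: [-0.3, -0.0, -0.4]
gripper_width: 0.576
```

```bash
cat >> h.py <<'E'
def caps(c=None,z0=.122,**k):
    c=c or cap('wrist');W=cloud(c)
    m=(W[...,2]>z0)&(W[...,2]<.15); m[230:]=0; m[:,:200]=0; m[:,450:]=0
    ncc,l,s,ce=cv2.connectedComponentsWithStats(m.astype(np.uint8))
    for i in range(1,ncc):
        if s[i,4]>40:
            P=W[l==i]; zt=np.percentile(P[:,2],90); t=P[P[:,2]>zt-.003]
            print(s[i,4],np.round(ce[i]),'ztop %.4f'%zt,np.round((t.max(0)+t.min(0))[:2]/2,4),np.round(np.ptp(t,axis=0)[:2],3),np.median(c['color'][l==i],0))
E
python3 -c "
from h import *
caps();st();plan([.4910,.2678,.150],94.1,n=8,hold=2)"
```

```text
241 [323. 128.] ztop 0.1285 [0.4909 0.2687] [0.017 0.017] [145. 224. 158.]
252 [322. 184.] ztop 0.1375 [0.4942 0.2098] [0.018 0.018] [185. 143.  54.]
59 [323. 227.] ztop 0.1366 [0.4984 0.1582] [0.01  0.002] [50. 25. 57.]
{'clock': 20.55, 'ee_pos': [0.4972, 0.2106, 0.3175], 'eef_rot': [-179.012, 0.1845, 93.9736], 'force': [0.3589, -0.2944, 0.8431], 'gripper_width': 0.5708, 'qpos': [14.5807, -0.5883, 93.6457, 0.0005, 87.9476, 10.6086]}
0.73 0.01 2.09 -0.0; 0.73 0.01 2.09 -0.0; 0.73 0.01 2.09 -0.0; 0.73 0.01 2.09 -0.0; 0.73 0.01 2.09 -0.0; 0.73 0.01 2.09 -0.0; 0.73 0.01 2.09 -0.0; 0.73 0.01 2.09 -0.0; 0 0 0 0; 0 0 0 0
```

Yellow is open (.1375, against .1285 for the shut green cap). Now green.

Emit:
{"method": "servo_tool", "body": {
  "commands": "0.9 0.05 2.2 0; 0.9 0.05 2.2 0; 0.9 0.05 2.2 0; 0.9 0.05 2.2 0; 0.9 0.05 2.2 0; 0.7 0.05 2.2 0; 0.5 0 1.5 0; 0.1 0 1.0 0; 0 0 0.5 0; 0 0 0 0"
}}

```text
clock: 21.8
ee_pos: [0.4871, 0.2668, 0.1382]
eef_rot: [-178.2, 0.5, 93.9]
force: [0.2, 0.2, -0.2]
gripper_width: 0.569
```

```bash
python3 -c "
from h import *
st();plan([.4910,.2681,.1300],94.1,n=4,hold=6)"
```

```text
{'clock': 21.8, 'ee_pos': [0.4871, 0.2668, 0.1382], 'eef_rot': [-178.1834, 0.4505, 93.9323], 'force': [0.2184, 0.2025, -0.1503], 'gripper_width': 0.5692, 'qpos': [20.5199, 10.1495, 101.9468, 0.0927, 69.7733, 16.5612]}
0.03 0.11 0.20 -0.0; 0.03 0.11 0.20 -0.0; 0.03 0.11 0.20 -0.0; 0.03 0.11 0.20 -0.0; 0 0 0 0; 0 0 0 0; 0 0 0 0; 0 0 0 0; 0 0 0 0; 0 0 0 0
```

Emit:
{"method": "servo_tool", "body": {
  "commands": "0.05 0.15 0.25 0; 0.05 0.15 0.25 0; 0.05 0.1 0.2 0; 0 0 0.1 0; 0 0 0 0; 0 0 0 0; 0 0 0 0; 0 0 0 0; 0 0 0 0; 0 0 0 0"
}}

```text
clock: 23.05
ee_pos: [0.4927, 0.2688, 0.132]
eef_rot: [-178.4, 0.4, 93.9]
force: [-0.9, -0.4, -0.2]
gripper_width: 0.577
```

Emit:
{"method": "servo_tool", "body": {
  "commands": "0 0 0 0; 0 0 0 0; 0 0 0 0; 0 0 0 0; 0 0 0 0; 0 0 0 0; 0 0 0 0; 0 0 0 0; 0 0 0 0; 0 0 0 0",
  "gripper": -1
}}

```text
clock: 24.3
ee_pos: [0.4928, 0.2688, 0.1321]
eef_rot: [-178.4, 0.4, 93.9]
force: [-0.3, 0.0, -0.3]
gripper_width: 0.197
```

Emit:
{"method": "servo_tool", "body": {
  "commands": "0 0 -0.3 0; 0 0 -0.3 0; 0 0 -0.3 0; 0 0 -0.3 0; 0 0 -0.3 0; 0 0 -0.3 0; 0 0 -0.2 0; 0 0 -0.2 0; 0 0 -0.2 0; 0 0 0 0"
}}

```text
clock: 25.55
ee_pos: [0.4915, 0.2683, 0.1442]
eef_rot: [-178.1, 0.4, 93.8]
force: [-0.2, -0.0, -2.2]
gripper_width: 0.196
```

Emit:
{"method": "servo_tool", "body": {
  "commands": "0 0 -0.2 0; 0 0 -0.2 0; 0 0 -0.2 0; 0 0 -0.2 0; 0 0 -0.2 0; 0 0 -0.2 0; 0 0 -0.2 0; 0 0 0 0; 0 0 0 0; 0 0 0 0"
}}

```text
clock: 26.8
ee_pos: [0.4907, 0.2679, 0.1447]
eef_rot: [-178.0, 0.4, 93.8]
force: [3.1, 0.6, -9.5]
gripper_width: 0.193
```

Emit:
{"method": "servo_tool", "body": {
  "commands": "0 0 0.15 0; 0 0 0.1 0; 0 0 0 0; 0 0 0 0; 0 0 0 0; 0 0 0 0; 0 0 0 0; 0 0 0 0; 0 0 0 0; 0 0 0 0"
}}

```text
clock: 28.05
ee_pos: [0.4914, 0.2681, 0.1445]
eef_rot: [-178.1, 0.4, 93.8]
force: [0.7, 0.5, -3.7]
gripper_width: 0.199
```

Emit:
{"method": "servo_tool", "body": {
  "commands": "0 0 0 0; 0 0 0 0; 0 0 0 0; 0 0 0 0; 0 0 -2 0; 0 0 -3 0; 0 0 -4 0; 0 0 -4 0; 0 0 -3 0; 0 0 -1 0",
  "gripper": 0.15
}}

```text
clock: 29.3
ee_pos: [0.4978, 0.27, 0.3285]
eef_rot: [-178.5, 0.2, 93.8]
force: [1.2, 0.1, -0.4]
gripper_width: 0.57
```

```bash
python3 -c "
from h import *
c=cap('wrist');caps(c);st()
W=cloud(c);blobs(c,W,.105,.125);blobs(c,W,.112,.125,mn=100)"
```

```text
231 [318. 182.] ztop 0.1377 [0.4886 0.2679] [0.018 0.018] [ 59. 107.  68.]
114 [320. 226.] ztop 0.1374 [0.4945 0.2155] [0.016 0.007] [147.  114.   43.5]
{'clock': 29.35, 'ee_pos': [0.4979, 0.2701, 0.329], 'eef_rot': [-178.5463, 0.2356, 93.8011], 'force': [0.1735, 0.6861, 1.9941], 'gripper_width': 0.5776, 'qpos': [20.3872, 3.243, 88.5463, 0.1892, 89.6712, 16.5856]}
318 [328. 132.] mean [0.4953 0.3231 0.1195] mid [0.4952 0.3228] [0.022 0.022] [240.5  65.   60. ]
217 [319. 173.] mean [0.4887 0.2733 0.1077] mid [0.4886 0.2705] [0.029 0.024] [212. 203. 192.]
219 [321. 219.] mean [0.495  0.2146 0.1088] mid [0.4944 0.2118] [0.029 0.024] [205. 197. 184.]
315 [328. 132.] mean [0.4953 0.323  0.1196] mid [0.4952 0.3228] [0.022 0.022] [242.  64.  58.]
```

All three caps are open. Next I'll grasp the pin knob at (.4952,.3227).

```bash
python3 -c "
from h import *
plan([.4945,.3225,.14],94.1,n=8,hold=2)"
```

```text
0.67 0.06 2.36 -0.0; 0.67 0.06 2.36 -0.0; 0.67 0.06 2.36 -0.0; 0.67 0.06 2.36 -0.0; 0.67 0.06 2.36 -0.0; 0.67 0.06 2.36 -0.0; 0.67 0.06 2.36 -0.0; 0.67 0.06 2.36 -0.0; 0 0 0 0; 0 0 0 0
```

Emit:
{"method": "servo_tool", "body": {
  "commands": "0.8 0.1 2.2 0; 0.8 0.1 2.2 0; 0.8 0.1 2.2 0; 0.8 0.1 2.2 0; 0.7 0.1 2.2 0; 0.7 0.1 2.2 0; 0.4 0 1.7 0; 0 0 1.0 0; 0 0 0.3 0; 0 0 0 0"
}}

```text
clock: 30.6
ee_pos: [0.4921, 0.3182, 0.1546]
eef_rot: [-178.0, 0.5, 93.8]
force: [0.7, -0.4, -0.2]
gripper_width: 0.578
```

```bash
python3 -c "
from h import *
st();plan([.4952,.3226,.1160],94.1,n=5,hold=5)"
```

```text
{'clock': 30.6, 'ee_pos': [0.4921, 0.3182, 0.1546], 'eef_rot': [-177.9868, 0.482, 93.7663], 'force': [0.747, -0.3603, -0.2159], 'gripper_width': 0.5785, 'qpos': [25.0225, 13.1991, 96.4835, 0.2947, 72.3685, 21.1703]}
0.09 0.10 0.77 -0.1; 0.09 0.10 0.77 -0.1; 0.09 0.10 0.77 -0.1; 0.09 0.10 0.77 -0.1; 0.09 0.10 0.77 -0.1; 0 0 0 0; 0 0 0 0; 0 0 0 0; 0 0 0 0; 0 0 0 0
```

Emit:
{"method": "servo_tool", "body": {
  "commands": "0.1 0.1 0.8 0; 0.1 0.1 0.8 0; 0.1 0.1 0.8 0; 0.1 0.1 0.6 0; 0.1 0.1 0.4 0; 0 0 0.2 0; 0 0 0 0; 0 0 0 0; 0 0 0 0; 0 0 0 0"
}}

```text
clock: 31.85
ee_pos: [0.4973, 0.3238, 0.1182]
eef_rot: [-178.2, 0.4, 93.7]
force: [-0.6, -0.7, -0.3]
gripper_width: 0.574
```

```bash
python3 -c "
from h import *
st();plan([.4952,.3226,.1155],94.1,n=2,hold=8)"
```

```text
{'clock': 31.85, 'ee_pos': [0.4973, 0.3238, 0.1182], 'eef_rot': [-178.2003, 0.4011, 93.7413], 'force': [-0.5809, -0.7125, -0.3443], 'gripper_width': 0.5739, 'qpos': [25.3027, 16.3371, 96.9222, 0.3099, 68.5621, 21.4498]}
-0.05 -0.10 0.14 -0.2; -0.05 -0.10 0.14 -0.2; 0 0 0 0; 0 0 0 0; 0 0 0 0; 0 0 0 0; 0 0 0 0; 0 0 0 0; 0 0 0 0; 0 0 0 0
```

Emit:
{"method": "servo_tool", "body": {
  "commands": "-0.05 -0.1 0.15 -0.2; -0.05 -0.1 0.1 0; 0 0 0 0; 0 0 0 0; 0 0 0 0; 0 0 0 0; 0 0 0 0; 0 0 0 0; 0 0 0 0; 0 0 0 0"
}}

```text
clock: 33.1
ee_pos: [0.4952, 0.3226, 0.1157]
eef_rot: [-178.2, 0.4, 94.0]
force: [0.5, 0.1, 0.4]
gripper_width: 0.572
```

Emit:
{"method": "servo_tool", "body": {
  "commands": "0 0 0 0; 0 0 0 0; 0 0 0 0; 0 0 0 0; 0 0 0 0; 0 0 0 0; 0 0 0 0; 0 0 0 0; 0 0 0 0; 0 0 0 0",
  "gripper": -1,
  "newtons": 30
}}

```text
clock: 34.35
ee_pos: [0.496, 0.3227, 0.116]
eef_rot: [-178.3, 0.4, 94.0]
force: [1.6, -0.4, -1.1]
gripper_width: 0.254
```

Emit:
{"method": "servo_tool", "body": {
  "commands": "0 0 -0.4 0; 0 0 -0.4 0; 0 0 -0.4 0; 0 0 -0.4 0; 0 0 -0.4 0; 0 0 -0.2 0; 0 0 0 0; 0 0 0 0; 0 0 0 0; 0 0 0 0"
}}

```text
clock: 35.6
ee_pos: [0.4961, 0.3229, 0.1395]
eef_rot: [-178.2, 0.4, 94.0]
force: [0.4, -0.2, -0.3]
gripper_width: 0.257
```

Emit:
{"method": "servo_tool", "body": {
  "commands": "0 0.5 0 0; 0 0.5 0 0; 0 0.5 0 0; 0 0.5 0 0; 0 0.5 0 0; 0 0.5 0 0; 0 0.5 0 0; 0 0.4 0 0; 0 0 0 0; 0 0 0 0"
}}

```text
clock: 36.85
ee_pos: [0.5363, 0.3256, 0.1372]
eef_rot: [-178.0, 0.4, 94.0]
force: [-1.5, -0.2, 0.7]
gripper_width: 0.253
```

Emit:
{"method": "servo_tool", "body": {
  "commands": "0 0.2 -0.1 0; 0 0.2 0 0; 0 0.2 0 0; 0 0.1 0 0; 0 0.1 0 0; 0 0.1 0 0; 0 0 0 0; 0 0 0 0; 0 0 0 0; 0 0 0 0"
}}

```text
clock: 38.1
ee_pos: [0.5431, 0.3261, 0.1375]
eef_rot: [-177.7, 0.5, 94.0]
force: [-2.6, 0.7, 1.8]
gripper_width: 0.256
```

Emit:
{"method": "servo_tool", "body": {
  "commands": "0 -0.15 0 0; 0 -0.1 0 0; 0 0 0.3 0; 0 0 0.3 0; 0 0 0.3 0; 0 0 0.3 0; 0 0 0.3 0; 0 0 0.3 0; 0 0 0.2 0; 0 0 0 0"
}}

```text
clock: 39.35
ee_pos: [0.5418, 0.3256, 0.1164]
eef_rot: [-177.9, 0.4, 94.0]
force: [1.2, -0.2, -0.3]
gripper_width: 0.257
```

Emit:
{"method": "servo_tool", "body": {
  "commands": "0 0 0.1 0; 0 0 0.1 0; 0 0 0 0; 0 0 0 0; 0 0 0 0; 0 0 0 0; 0 0 0 0; 0 0 0 0; 0 0 0 0; 0 0 0 0"
}}

```text
clock: 40.6
ee_pos: [0.5422, 0.3259, 0.1158]
eef_rot: [-178.0, 0.4, 94.0]
force: [-0.1, 0.3, 0.1]
gripper_width: 0.258
```

Emit:
{"method": "servo_tool", "body": {
  "commands": "0 0 0 0; 0 0 0 0; 0 0 0 0; 0 0 0 0; 0 0 -2 0; -1 -0.5 -4 0; -1.5 -0.5 -5 0; -2 -0.5 -5 0; -2 -0.5 -4 0; -2 0 -2 0",
  "gripper": 0.15
}}

```text
clock: 41.85
ee_pos: [0.5348, 0.2406, 0.3499]
eef_rot: [-178.2, 0.4, 94.1]
force: [1.1, -0.3, -0.6]
gripper_width: 0.576
```

```bash
python3 -c "
from h import *
st();c=cap('wrist');caps(c)
W=cloud(c);print();blobs(c,W,.112,.125,mn=100);print('collar');blobs(c,W,.098,.11,mn=100)
save(c,'w4.png',(200,0,460,280),2)"
```

```text
{'clock': 41.85, 'ee_pos': [0.5348, 0.2406, 0.3499], 'eef_rot': [-178.1653, 0.4122, 94.1139], 'force': [1.0629, -0.3431, -0.5645], 'gripper_width': 0.5757, 'qpos': [16.5245, 6.0745, 83.3661, -0.0082, 92.4399, 12.4169]}
215 [290. 150.] ztop 0.1379 [0.4882 0.2681] [0.018 0.018] [125. 210. 142.]
210 [293. 198.] ztop 0.1377 [0.4944 0.2097] [0.019 0.018] [190. 147.  55.]

302 [338. 103.] mean [0.5402 0.3259 0.1195] mid [0.5401 0.3259] [0.022 0.022] [243.5  72.   67. ]
collar
230 [296. 145.] mean [0.4917 0.2717 0.1057] mid [0.4883 0.2681] [0.03  0.029] [251. 251. 252.]
236 [297. 189.] mean [0.496  0.2149 0.1052] mid [0.4943 0.2112] [0.03  0.028] [212. 203. 190.]
103 [297. 227.] mean [0.4985 0.1616 0.1041] mid [0.4985 0.1602] [0.028 0.011] [176. 168. 160.]
```

View pics/w4.png

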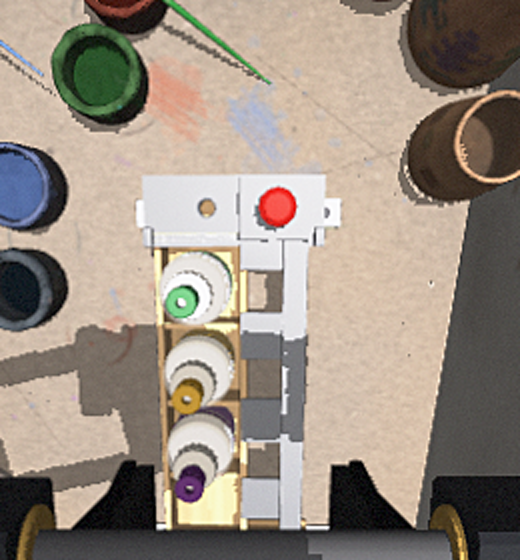

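The picture shows the comb drawn back, the pin at (278,207) in the rear position with the front hole (207,207) empty, and three bottles with open caps. Now I'll lift purple by its collar, coming in just above the comb's height.

```bash
python3 -c "
from h import *
plan([.4990,.1505,.16],94.1,n=6,hold=4)"
```

```text
-1.40 -0.63 3.24 -0.0; -1.40 -0.63 3.24 -0.0; -1.40 -0.63 3.24 -0.0; -1.40 -0.63 3.24 -0.0; -1.39 -0.63 3.24 -0.0; -1.39 -0.63 3.24 -0.0; 0 0 0 0; 0 0 0 0; 0 0 0 0; 0 0 0 0
```

Emit:
{"method": "servo_tool", "body": {
  "commands": "-2.0 -0.8 1.5 0; -2.0 -0.8 2.5 0; -2.0 -0.8 3 0; -1.3 -0.6 3 0; -0.7 -0.4 3 0; -0.3 -0.2 3 0; 0 0 2 0; 0 0 1 0; 0 0 0 0; 0 0 0 0",
  "gripper": 0.1
}}

```text
clock: 43.15
ee_pos: [0.5031, 0.152, 0.1679]
eef_rot: [-179.2, 0.2, 93.9]
force: [-0.5, -0.2, 0.9]
gripper_width: 0.547
```

```bash
python3 -c "
from h import *
st();plan([.4990,.1505,.1045],94.1,n=6,hold=4)"
```

```text
{'clock': 43.15, 'ee_pos': [0.5031, 0.152, 0.1679], 'eef_rot': [-179.214, 0.2429, 93.9269], 'force': [-0.4964, -0.2025, 0.8948], 'gripper_width': 0.5472, 'qpos': [8.3247, 3.4481, 105.8476, -0.1918, 71.5067, 4.4616]}
-0.02 -0.06 1.06 -0.0; -0.02 -0.06 1.06 -0.0; -0.02 -0.06 1.06 -0.0; -0.02 -0.06 1.06 -0.0; -0.02 -0.06 1.06 -0.0; -0.02 -0.06 1.06 -0.0; 0 0 0 0; 0 0 0 0; 0 0 0 0; 0 0 0 0
```

Emit:
{"method": "servo_tool", "body": {
  "commands": "0 -0.1 1.2 0; 0 -0.1 1.2 0; 0 0 1.2 0; 0 0 1.2 0; 0 0 0.8 0; 0 0 0.4 0; 0 0 0.1 0; 0 0 0 0; 0 0 0 0; 0 0 0 0"
}}

```text
clock: 44.4
ee_pos: [0.5015, 0.1519, 0.1045]
eef_rot: [-179.4, 0.2, 93.9]
force: [0.3, -0.6, -0.5]
gripper_width: 0.552
```

```bash
python3 -c "
from h import *
st();plan([.4990,.1505,.1045],94.1,n=2,hold=4)"
```

```text
{'clock': 44.4, 'ee_pos': [0.5015, 0.1519, 0.1045], 'eef_rot': [-179.3933, 0.2258, 93.9267], 'force': [0.2502, -0.5606, -0.4842], 'gripper_width': 0.5517, 'qpos': [8.331, 7.6461, 108.8097, -0.1984, 64.1666, 4.493]}
-0.06 -0.13 0.00 -0.1; -0.06 -0.13 0.00 -0.1; 0 0 0 0; 0 0 0 0; 0 0 0 0; 0 0 0 0
```

Emit:
{"method": "servo_tool", "body": {
  "commands": "-0.05 -0.1 0 0; -0.05 -0.1 0 0; 0 0 0 0; 0 0 0 0; 0 0 0 0; 0 0 0 0; 0 0 0 0; 0 0 0 0; 0 0 0 0; 0 0 0 0",
  "gripper": -1,
  "newtons": 40
}}

```text
clock: 45.65
ee_pos: [0.4998, 0.1507, 0.1049]
eef_rot: [-179.4, 0.2, 93.9]
force: [-1.1, -1.0, -0.4]
gripper_width: 0.328
```

Emit:
{"method": "servo_tool", "body": {
  "commands": "0 0 -0.5 0; 0 0 -1 0; 0 0 -1.5 0; 0 0 -2 0; 0 0 -2 0; 0 0 -2 0; 0 0 -2 0; 0 0 -2 0; 0 0 -1 0; 0 0 -0.3 0"
}}

```text
clock: 46.9
ee_pos: [0.501, 0.1515, 0.2599]
eef_rot: [-179.7, 0.2, 93.9]
force: [-0.8, 0.3, -2.1]
gripper_width: 0.333
```

Run:
```python
from h import *
st()
for n in('scene','side'):
    c=cap(n);W=cloud(c)
    # bat by height above bench, fit circle
    hsv=cv2.cvtColor(c['color'],cv2.COLOR_RGB2HSV)
    m=((W[...,2]>.006)&(W[...,2]<.014)&(W[...,0]>.40)&(W[...,0]<.68)&(W[...,1]<-.08)&(W[...,1]>-.36)).astype(np.uint8)
    m=cv2.morphologyEx(m,cv2.MORPH_OPEN,np.ones((3,3),np.uint8))
    k,l,s,ce=cv2.connectedComponentsWithStats(m); i=1+np.argmax(s[1:,4])
    P=W[l==i][:,:2].astype(np.float32)
    print(n,s[i],cv2.minEnclosingCircle(P),P.min(0),P.max(0),cv2.fitEllipse(cv2.convexHull(P)))
save(c,'b2.png')
```

```text
{'clock': 46.9, 'ee_pos': [0.501, 0.1515, 0.2599], 'eef_rot': [-179.6523, 0.2035, 93.9348], 'force': [-0.8165, 0.3194, -2.1142], 'gripper_width': 0.3329, 'qpos': [8.2932, -1.7667, 100.9348, -0.1785, 81.194, 4.3869]}
scene [ 341  146   64   47 2001] ((0.5416423082351685, -0.223469540476799), 0.10261764377355576) [ 0.44008207 -0.32378203] [ 0.6144012  -0.12187961] ((0.5400863885879517, -0.22410538792610168), (0.19783426821231842, 0.20397084951400757), 35.58018112182617)
side [ 347  141   69   48 2374] ((0.5372014045715332, -0.2238391786813736), 0.10360739380121231) [ 0.43527827 -0.32703578] [ 0.60944426 -0.12104528] ((0.5339805483818054, -0.22359231114387512), (0.19551870226860046, 0.2054840624332428), 10.807692527770996)
```

Run:
```python
from h import *
W=cloud(cap('scene'))
m=(W[...,2]>.03)&(W[...,0]>.38)&(W[...,0]<.72)&(W[...,1]<-.0)&(W[...,1]>-.5)
P=W[m];P=P[P[:,2]<.3]
H=[[0 if not (q:=P[(abs(P[:,0]-x)<.02)&(abs(P[:,1]-y)<.02)]).size else round(float(np.percentile(q[:,2],98)),2) for x in np.arange(.4,.73,.04)] for y in np.arange(-.02,-.5,-.04)]
for y,r in zip(np.arange(-.02,-.5,-.04),H):print(round(y,2),r)
plan([.5395,-.2786,.23],94.1,n=9,hold=1)
```

```text
-0.02 [0, 0, 0, 0, 0, 0, 0, 0, 0]
-0.06 [0, 0, 0, 0, 0, 0, 0, 0.06, 0.07]
-0.1 [0, 0, 0, 0, 0, 0, 0, 0.06, 0]
-0.14 [0, 0, 0, 0, 0, 0, 0, 0, 0]
-0.18 [0, 0, 0, 0, 0, 0, 0, 0, 0]
-0.22 [0, 0, 0, 0, 0, 0, 0, 0, 0]
-0.26 [0, 0, 0, 0, 0, 0, 0, 0, 0]
-0.3 [0, 0, 0, 0, 0, 0, 0, 0, 0]
-0.34 [0, 0, 0, 0, 0, 0.05, 0.05, 0.06, 0]
-0.38 [0.1, 0.1, 0.1, 0, 0, 0.05, 0.06, 0.06, 0]
-0.42 [0.1, 0.1, 0.1, 0, 0, 0, 0.05, 0.05, 0.05]
-0.46 [0.1, 0.1, 0.1, 0, 0, 0, 0.05, 0.05, 0]
-4.79 0.11 0.33 -0.0; -4.79 0.11 0.33 -0.0; -4.79 0.10 0.33 -0.0; -4.79 0.10 0.33 -0.0; -4.79 0.10 0.33 -0.0; -4.79 0.10 0.33 -0.0; -4.79 0.10 0.33 -0.0; -4.79 0.10 0.33 -0.0; -4.79 0.09 0.33 -0.0; 0 0 0 0
```

Emit:
{"method": "servo_tool", "body": {
  "commands": "-1.5 0 0 0; -3 0.1 0 0; -4 0.1 0 0; -5 0.1 0 0; -5 0.1 0 0; -5 0.1 0 0; -5 0.1 0 0; -4.5 0.1 0 0; -3 0.1 0 0; -1.5 0.1 0 0"
}}

```text
clock: 48.3
ee_pos: [0.5296, -0.2403, 0.2505]
eef_rot: [-178.7, 0.1, 94.0]
force: [0.2, -0.8, -1.6]
gripper_width: 0.331
```

```bash
python3 -c "
from h import *
st();plan([.5395,-.2786,.125],94.1,n=6,hold=4)"
```

```text
{'clock': 48.3, 'ee_pos': [0.5296, -0.2403, 0.2505], 'eef_rot': [-178.7087, 0.1041, 93.9515], 'force': [0.1571, -0.819, -1.5796], 'gripper_width': 0.3309, 'qpos': [-31.6981, 7.2269, 92.6215, -0.8472, 81.1413, -35.5107]}
-0.65 0.17 2.09 -0.0; -0.65 0.17 2.09 -0.0; -0.65 0.17 2.09 -0.0; -0.65 0.17 2.09 -0.0; -0.65 0.17 2.09 -0.0; -0.65 0.17 2.09 -0.0; 0 0 0 0; 0 0 0 0; 0 0 0 0; 0 0 0 0
```

Emit:
{"method": "servo_tool", "body": {
  "commands": "-0.8 0.2 2 0; -0.8 0.2 2 0; -0.7 0.2 2 0; -0.7 0.2 2 0; -0.5 0.1 1.8 0; -0.3 0.1 1.2 0; 0 0 0.7 0; 0 0 0.2 0; 0 0 0 0; 0 0 0 0"
}}

```text
clock: 49.55
ee_pos: [0.5394, -0.2769, 0.121]
eef_rot: [-178.6, -0.1, 94.1]
force: [-0.9, -0.7, -2.1]
gripper_width: 0.327
```

```bash
python3 -c "
from h import *
st();plan([.5395,-.2786,.110],94.1,n=4,hold=4)"
```

```text
{'clock': 49.55, 'ee_pos': [0.5394, -0.2769, 0.121], 'eef_rot': [-178.5542, -0.0894, 94.1067], 'force': [-0.9434, -0.6803, -2.1485], 'gripper_width': 0.3272, 'qpos': [-34.1778, 17.4181, 95.2325, -0.887, 68.5421, -37.9525]}
-0.04 0.01 0.27 0.0; -0.04 0.01 0.27 0.0; -0.04 0.01 0.27 0.0; -0.04 0.01 0.27 0.0; 0 0 0 0; 0 0 0 0; 0 0 0 0; 0 0 0 0
```

Emit:
{"method": "servo_tool", "body": {
  "commands": "0 0 0.4 0; 0 0 0.3 0; 0 0 0.3 0; 0 0 0.2 0; 0 0 0.1 0; 0 0 0.1 0; 0 0 0 0; 0 0 0 0; 0 0 0 0; 0 0 0 0"
}}

```text
clock: 50.8
ee_pos: [0.5396, -0.2772, 0.1073]
eef_rot: [-178.7, -0.0, 94.1]
force: [-0.6, 0.4, -1.2]
gripper_width: 0.331
```

Emit:
{"method": "servo_tool", "body": {
  "commands": "0 0 0.1 0; 0 0 0 0; 0 0 0 0; 0 0 0 0; 0 0 0 0; 0 0 0 0; 0 0 0 0; 0 0 0 0; 0 0 0 0; 0 0 0 0"
}}

```text
clock: 52.05
ee_pos: [0.5398, -0.2774, 0.1066]
eef_rot: [-178.7, 0.0, 94.1]
force: [0.5, 0.4, -0.2]
gripper_width: 0.331
```

Emit:
{"method": "servo_tool", "body": {
  "commands": "0 0 0 0; 0 0 0 0; 0 0 0 0; 0 0 0 0; 0 0 0 0; 0 0 -1.5 0; 0 0 -3 0; 0 0 -4 0; 0 0 -4 0; 0 0 -3 0",
  "gripper": 0.1
}}

```text
clock: 53.3
ee_pos: [0.5427, -0.2766, 0.2681]
eef_rot: [-178.6, -0.1, 94.1]
force: [0.8, -1.7, -0.3]
gripper_width: 0.55
```

```bash
python3 -c "
from h import *
st();c=cap('wrist');caps(c);save(c,'w5.png')
W=cloud(c)
print('bat pts');m=(W[...,2]>.006)&(W[...,2]<.014)&(W[...,1]>-.36);m[:,:100]=0
P=W[m][:,:2].astype(np.float32);print(len(P),P.min(0),P.max(0))
plan([.4945,.2105,.27],94.1)"
```

```text
{'clock': 53.3, 'ee_pos': [0.5427, -0.2766, 0.2681], 'eef_rot': [-178.59, -0.0671, 94.1058], 'force': [0.7986, -1.7096, -0.284], 'gripper_width': 0.5502, 'qpos': [-33.9794, 10.5108, 87.0643, -0.8221, 83.5769, -37.9859]}
351 [320. 196.] ztop 0.1392 [ 0.5373 -0.278 ] [0.018 0.018] [90. 46. 99.]
bat pts
21658 [ 0.23699489 -0.35827544] [ 0.80294544 -0.05430594]
4.90 -0.15 0.02 0.0; 4.90 -0.15 0.02 0.0; 4.90 -0.15 0.02 0.0; 4.90 -0.15 0.02 0.0; 4.90 -0.15 0.02 0.0; 4.90 -0.15 0.02 0.0; 4.90 -0.15 0.02 0.0; 4.90 -0.15 0.02 0.0; 4.90 -0.15 0.02 0.0; 4.90 -0.15 0.02 0.0
```

View pics/w5.png

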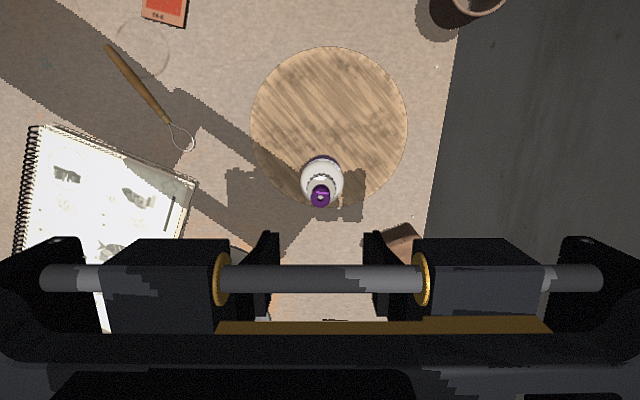

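The purple bottle stands upright and open on the bat, whose centre is near pixel (328,127). I'll compute the bat's position from its edge pixels.

```bash
cat >> h.py <<'E'
def ray(c,u,v,z):
    p=cv2.undistortPoints(np.array([[[u,v]]],np.float32),c['K'],np.array(c['distortion']))[0,0]
    R=np.array(c['R']); o=-R.T@c['t']; d=R.T@np.array([p[0],p[1],1]); return (o+d*(z-o[2])/d[2])[:2]
E
python3 - <<'E'
from h import *
c=cap('wrist')
E=np.array([ray(c,u,v,.01) for u,v in((250,127),(407,127),(329,46),(272,70),(386,70),(262,165),(396,165))])
A=np.c_[2*E,np.ones(len(E))];s=np.linalg.lstsq(A,(E**2).sum(1),rcond=None)[0]
print(s[:2],np.sqrt(s[2]+s[:2]@s[:2]))
E
```

```text
[ 0.54410857 -0.22519526] 0.10105176302454737
```

Emit:
{"method": "servo_tool", "body": {
  "commands": "2 0 0 0; 4 -0.1 0 0; 5 -0.2 0 0; 6 -0.2 0 0; 6 -0.2 0 0; 6 -0.2 0 0; 6 -0.2 0 0; 5 -0.2 0 0; 4 -0.1 0 0; 2.5 -0.1 0 0"
}}

```text
clock: 54.65
ee_pos: [0.4828, 0.2065, 0.2606]
eef_rot: [-177.9, -0.2, 94.1]
force: [1.0, -0.1, -0.1]
gripper_width: 0.551
```

```bash
python3 -c "
from h import *
st();caps();plan([.4945,.2105,.16],94.1,n=6,hold=4)"
```

```text
{'clock': 54.65, 'ee_pos': [0.4828, 0.2065, 0.2606], 'eef_rot': [-177.9116, -0.2302, 94.1042], 'force': [1.0056, -0.0866, -0.1004], 'gripper_width': 0.5511, 'qpos': [14.1777, -0.3349, 99.4661, 0.5963, 82.8852, 9.9851]}
379 [339. 130.] ztop 0.1377 [0.4887 0.2677] [0.018 0.018] [137. 213. 150.]
369 [345. 198.] ztop 0.1375 [0.4992 0.207 ] [0.018 0.018] [177. 136.  49.]
0.00 0.27 1.66 0.0; 0.00 0.27 1.66 0.0; 0.00 0.27 1.66 0.0; 0.00 0.27 1.66 0.0; 0.00 0.27 1.66 0.0; 0.00 0.27 1.66 0.0; 0 0 0 0; 0 0 0 0; 0 0 0 0; 0 0 0 0
```

Emit:
{"method": "servo_tool", "body": {
  "commands": "0 0.4 1 0; 0 0.4 2 0; 0 0.3 2 0; 0 0.2 2 0; 0 0.1 1.5 0; 0 0 0.5 0; 0 0 0 0; 0 0 0 0; 0 0 0 0; 0 0 0 0"
}}

```text
clock: 55.95
ee_pos: [0.4891, 0.208, 0.1621]
eef_rot: [-177.5, -0.3, 94.1]
force: [0.2, 0.5, -0.2]
gripper_width: 0.554
```

```bash
python3 -c "
from h import *
st();c=cap('wrist');caps(c);save(c,'w6.png',(200,60,460,260),2);plan([.4985,.2075,.1045],94.1,n=6,hold=4)"
```

```text
{'clock': 55.95, 'ee_pos': [0.4891, 0.208, 0.1621], 'eef_rot': [-177.5267, -0.2546, 94.0983], 'force': [0.1991, 0.4744, -0.1997], 'gripper_width': 0.5542, 'qpos': [14.1161, 5.7398, 104.1056, 0.7135, 72.5474, 9.7841]}
917 [332. 141.] ztop 0.1377 [0.489  0.2677] [0.018 0.018] [127. 202. 141.]
81 [341. 227.] ztop 0.1292 [0.499 0.215] [0.009 0.002] [89. 68. 25.]
-0.02 0.20 0.95 -0.0; -0.02 0.20 0.95 -0.0; -0.02 0.20 0.95 -0.0; -0.02 0.20 0.95 -0.0; -0.02 0.20 0.95 -0.0; -0.02 0.20 0.95 -0.0; 0 0 0 0; 0 0 0 0; 0 0 0 0; 0 0 0 0
```

View pics/w6.png

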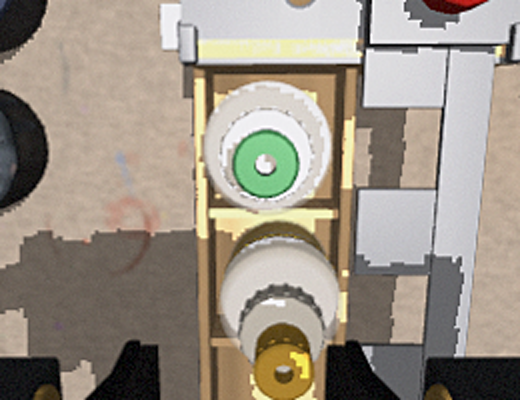

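The picture shows yellow knocked 5 mm aside within its cell but still upright. The grasp target is now (.4988,.2070).

Emit:
{"method": "servo_tool", "body": {
  "commands": "0 0.4 0.6 0; 0 0.4 1 0; 0 0.4 1.2 0; 0 0.2 1.2 0; 0 0.1 0.9 0; 0 0 0.5 0; 0 0 0.1 0; 0 0 0 0; 0 0 0 0; 0 0 0 0"
}}

```text
clock: 57.25
ee_pos: [0.5025, 0.2093, 0.1023]
eef_rot: [-177.5, -0.3, 94.1]
force: [0.1, -0.4, 0.9]
gripper_width: 0.549
```

```bash
python3 -c "
from h import *
st();plan([.4988,.2070,.1045],94.1,n=3,hold=4)"
```

```text
{'clock': 57.25, 'ee_pos': [0.5025, 0.2093, 0.1023], 'eef_rot': [-177.5137, -0.253, 94.1075], 'force': [0.1474, -0.3614, 0.8944], 'gripper_width': 0.5491, 'qpos': [13.9084, 11.6595, 104.506, 0.7344, 66.2433, 9.4854]}
-0.07 -0.13 -0.07 0.0; -0.07 -0.13 -0.07 0.0; -0.07 -0.13 -0.07 0.0; 0 0 0 0; 0 0 0 0; 0 0 0 0; 0 0 0 0
```

Emit:
{"method": "servo_tool", "body": {
  "commands": "-0.1 -0.15 -0.1 0; -0.1 -0.15 -0.1 0; 0 -0.1 0 0; 0 0 0 0; 0 0 0 0; 0 0 0 0; 0 0 0 0; 0 0 0 0; 0 0 0 0; 0 0 0 0"
}}

```text
clock: 58.5
ee_pos: [0.4987, 0.207, 0.1051]
eef_rot: [-177.6, -0.3, 94.1]
force: [-0.9, 0.6, -0.6]
gripper_width: 0.552
```

Emit:
{"method": "servo_tool", "body": {
  "commands": "0 0 0 0; 0 0 0 0; 0 0 0 0; 0 0 0 0; 0 0 0 0; 0 0 0 0; 0 0 0 0; 0 0 -0.2 0; 0 0 -0.3 0; 0 0 -0.5 0",
  "gripper": -1
}}

```text
clock: 59.75
ee_pos: [0.4981, 0.2067, 0.1145]
eef_rot: [-177.4, -0.2, 94.1]
force: [0.7, -0.4, -1.7]
gripper_width: 0.33
```

Emit:
{"method": "servo_tool", "body": {
  "commands": "0 0 -1 0; 0 0 -1.5 0; 0 0 -2 0; 0 0 -2 0; 0 0 -2 0; 0 0 -2 0; 0 0 -2 0; 0 0 -1.5 0; 0 0 -1 0; 0 0 -0.3 0"
}}

```text
clock: 61.0
ee_pos: [0.5064, 0.2067, 0.2818]
eef_rot: [-177.9, -0.3, 94.1]
force: [0.7, -0.1, -1.3]
gripper_width: 0.332
```

```bash
python3 -c "
from h import *
st();plan([.543,-.2200,.26],94.1,n=10)"
```

```text
{'clock': 61.0, 'ee_pos': [0.5064, 0.2067, 0.2818], 'eef_rot': [-177.8592, -0.2998, 94.111], 'force': [0.651, -0.1152, -1.3152], 'gripper_width': 0.3316, 'qpos': [13.554, 2.0661, 94.7711, 0.6489, 85.2259, 9.3717]}
-4.28 0.07 0.19 0.0; -4.28 0.07 0.19 0.0; -4.28 0.07 0.19 0.0; -4.28 0.07 0.19 0.0; -4.28 0.07 0.19 0.0; -4.28 0.07 0.19 0.0; -4.28 0.07 0.19 0.0; -4.28 0.07 0.19 0.0; -4.28 0.07 0.19 0.0; -4.28 0.07 0.19 0.0
```

Emit:
{"method": "servo_tool", "body": {
  "commands": "-1.5 0 0 0; -3 0.1 0 0; -4.5 0.1 0 0; -5.5 0.1 0 0; -6 0.1 0 0; -6 0.1 0 0; -5.5 0.1 0 0; -4.5 0.1 0 0; -3 0.1 0 0; -1.5 0 0 0"
}}

```text
clock: 62.25
ee_pos: [0.5379, -0.2205, 0.2694]
eef_rot: [-177.0, -0.4, 94.1]
force: [0.9, -0.0, -2.0]
gripper_width: 0.331
```

```bash
python3 -c "
from h import *
st();c=cap('scene');
W=cloud(c)
m=((W[...,2]>.115)&(W[...,2]<.15)&(W[...,1]<-.1)&(W[...,0]<.65)).astype(np.uint8);print(m.sum());P=W[m>0];print(np.median(P,0))
plan([.543,-.2205,.135],94.1,n=6,hold=4)"
```

```text
{'clock': 62.25, 'ee_pos': [0.5379, -0.2205, 0.2694], 'eef_rot': [-176.9896, -0.4175, 94.128], 'force': [0.8826, -0.0366, -2.0137], 'gripper_width': 0.3309, 'qpos': [-29.3252, 7.9402, 89.8477, -1.3161, 84.9556, -33.3171]}
43
[ 0.53460686 -0.27143511  0.12585726]
0.00 0.21 2.23 0.0; 0.00 0.21 2.23 0.0; 0.00 0.21 2.23 0.0; 0.00 0.21 2.23 0.0; 0.00 0.21 2.23 0.0; 0.00 0.21 2.23 0.0; 0 0 0 0; 0 0 0 0; 0 0 0 0; 0 0 0 0
```

Emit:
{"method": "servo_tool", "body": {
  "commands": "0 0.2 1.5 0; 0 0.2 2.2 0; 0 0.2 2.2 0; 0 0.2 2.2 0; 0 0.2 2.2 0; 0 0.1 1.5 0; 0 0 0.8 0; 0 0 0.2 0; 0 0 0 0; 0 0 0 0"
}}

```text
clock: 63.55
ee_pos: [0.5408, -0.2102, 0.1317]
eef_rot: [-176.8, -0.6, 94.7]
force: [-0.1, -0.1, -1.4]
gripper_width: 0.329
```

```bash
python3 -c "
from h import *
st();plan([.543,-.2205,.108],94.1,n=5,hold=4)"
```

```text
{'clock': 63.55, 'ee_pos': [0.5408, -0.2102, 0.1317], 'eef_rot': [-176.8012, -0.6375, 94.6565], 'force': [-0.1143, -0.1484, -1.3982], 'gripper_width': 0.3286, 'qpos': [-28.3459, 14.77, 97.285, -1.2774, 70.9794, -32.5719]}
-0.21 0.05 0.47 0.1; -0.21 0.05 0.47 0.1; -0.21 0.05 0.47 0.1; -0.21 0.05 0.47 0.1; -0.21 0.05 0.47 0.1; 0 0 0 0; 0 0 0 0; 0 0 0 0; 0 0 0 0
```

Emit:
{"method": "servo_tool", "body": {
  "commands": "-0.3 0 0.4 0.1; -0.3 0.1 0.5 0.1; -0.3 0.1 0.5 0.1; -0.2 0.1 0.5 0.1; -0.1 0 0.3 0.1; 0 0 0.2 0; 0 0 0.1 0; 0 0 0 0; 0 0 0 0; 0 0 0 0"
}}

```text
clock: 64.8
ee_pos: [0.5444, -0.2234, 0.1064]
eef_rot: [-176.9, -0.5, 94.1]
force: [-0.2, -0.4, -1.3]
gripper_width: 0.335
```

Emit:
{"method": "servo_tool", "body": {
  "commands": "0.1 0 0.1 0; 0 0 0.1 0; 0 0 0 0; 0 0 0 0; 0 0 0 0; 0 0 0 0; 0 0 0 0; 0 0 0 0; 0 0 0 0; 0 0 0 0"
}}

```text
clock: 66.05
ee_pos: [0.5447, -0.223, 0.1063]
eef_rot: [-177.0, -0.4, 94.1]
force: [-0.6, 0.1, 0.3]
gripper_width: 0.332
```

Emit:
{"method": "servo_tool", "body": {
  "commands": "0 0 0 0; 0 0 0 0; 0 0 0 0; 0 0 0 0; 0 0 0 0; 0 0 -1.5 0; 0 0 -3 0; 0 0 -4 0; 0 0 -4 0; 0 0 -3 0",
  "gripper": 0.1
}}

```text
clock: 67.3
ee_pos: [0.5523, -0.2231, 0.2669]
eef_rot: [-176.9, -0.5, 94.1]
force: [-0.0, 0.3, -0.3]
gripper_width: 0.551
```

```bash
python3 -c "
from h import *
st();c=cap('wrist');caps(c);save(c,'w7.png',(200,20,460,240),2)
plan([.4890,.2677,.25],94.1)"
```

```text
{'clock': 67.3, 'ee_pos': [0.5523, -0.2231, 0.2669], 'eef_rot': [-176.8528, -0.5095, 94.0961], 'force': [-0.0471, 0.2843, -0.3399], 'gripper_width': 0.5515, 'qpos': [-28.8741, 10.1132, 87.6889, -1.2898, 85.117, -32.8417]}
358 [320. 196.] ztop 0.1391 [ 0.5429 -0.2234] [0.018 0.018] [194. 149.  56.]
4.95 -0.28 0.26 0.0; 4.95 -0.28 0.26 0.0; 4.95 -0.28 0.26 0.0; 4.95 -0.28 0.26 0.0; 4.95 -0.28 0.26 0.0; 4.95 -0.28 0.26 0.0; 4.95 -0.28 0.26 0.0; 4.95 -0.28 0.26 0.0; 4.95 -0.28 0.26 0.0; 4.95 -0.28 0.26 0.0
```

View pics/w7.png

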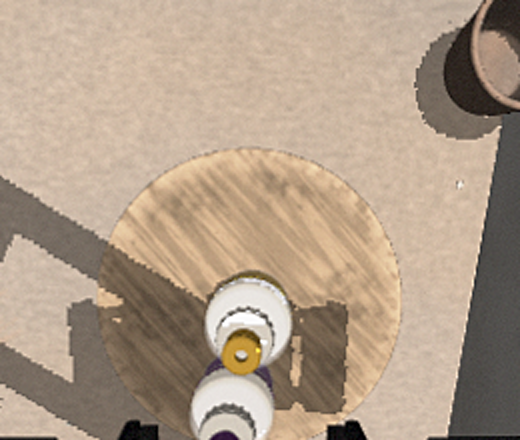

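Yellow is upright and open next to purple. Now green.

Emit:
{"method": "servo_tool", "body": {
  "commands": "2 -0.1 0 0; 4 -0.2 0.2 0; 6 -0.3 0.2 0; 6.2 -0.3 0.2 0; 6.2 -0.3 0.2 0; 6.2 -0.3 0.2 0; 6.2 -0.3 0.2 0; 5 -0.3 0.2 0; 3.5 -0.1 0.2 0; 2 -0.1 0 0"
}}

```text
clock: 68.6
ee_pos: [0.4857, 0.259, 0.2553]
eef_rot: [-176.7, -0.4, 94.1]
force: [-0.3, -0.4, 0.2]
gripper_width: 0.548
```

```bash
python3 -c "
from h import *
st();caps();plan([.4890,.2677,.14],94.1,n=6,hold=4)"
```

```text
{'clock': 68.6, 'ee_pos': [0.4857, 0.259, 0.2553], 'eef_rot': [-176.7256, -0.4333, 94.1415], 'force': [-0.3012, -0.4071, 0.2155], 'gripper_width': 0.5483, 'qpos': [19.1103, 4.1448, 95.4715, 1.2716, 83.4373, 14.7774]}
378 [334. 190.] ztop 0.1376 [0.4888 0.2681] [0.018 0.018] [ 56. 101.  65.]
0.09 0.18 1.92 0.0; 0.09 0.18 1.92 0.0; 0.09 0.18 1.92 0.0; 0.09 0.18 1.92 0.0; 0.09 0.18 1.92 0.0; 0.09 0.18 1.92 0.0; 0 0 0 0; 0 0 0 0; 0 0 0 0; 0 0 0 0
```

Emit:
{"method": "servo_tool", "body": {
  "commands": "0.1 0.2 1.5 0; 0.1 0.2 2 0; 0.1 0.2 2 0; 0.1 0.2 2 0; 0.1 0.2 1.8 0; 0.1 0.1 1 0; 0 0 0.5 0; 0 0 0.2 0; 0 0 0 0; 0 0 0 0"
}}

```text
clock: 69.9
ee_pos: [0.4848, 0.2659, 0.1352]
eef_rot: [-176.3, -0.4, 94.1]
force: [0.3, -0.1, 0.3]
gripper_width: 0.552
```

```bash
python3 -c "
from h import *
st();plan([.4890,.2680,.1045],94.1,n=6,hold=4)"
```

```text
{'clock': 69.9, 'ee_pos': [0.4848, 0.2659, 0.1352], 'eef_rot': [-176.3484, -0.4062, 94.0987], 'force': [0.2668, -0.0927, 0.3143], 'gripper_width': 0.5516, 'qpos': [19.7536, 11.042, 101.3262, 1.454, 71.0448, 15.1286]}
0.03 0.10 0.51 -0.0; 0.03 0.10 0.51 -0.0; 0.03 0.10 0.51 -0.0; 0.03 0.10 0.51 -0.0; 0.03 0.10 0.51 -0.0; 0.03 0.10 0.51 -0.0; 0 0 0 0; 0 0 0 0; 0 0 0 0; 0 0 0 0
```

Emit:
{"method": "servo_tool", "body": {
  "commands": "0.05 0.1 0.5 0; 0.05 0.1 0.6 0; 0.05 0.1 0.6 0; 0.05 0.1 0.6 0; 0 0.1 0.4 0; 0 0 0.3 0; 0 0 0.1 0; 0 0 0 0; 0 0 0 0; 0 0 0 0"
}}

```text
clock: 71.15
ee_pos: [0.4884, 0.2687, 0.1025]
eef_rot: [-176.4, -0.4, 94.1]
force: [0.5, 0.5, -0.1]
gripper_width: 0.55
```

Emit:
{"method": "servo_tool", "body": {
  "commands": "0 0 0 0; 0 0 0 0; 0 0 0 0; 0 0 0 0; 0 0 0 0; 0 0 0 0; 0 0 0 0; 0 0 -0.2 0; 0 0 -0.3 0; 0 0 -0.5 0",
  "gripper": -1
}}

```text
clock: 72.4
ee_pos: [0.4898, 0.2686, 0.1124]
eef_rot: [-176.5, -0.4, 94.1]
force: [2.4, 0.1, -2.9]
gripper_width: 0.332
```

Emit:
{"method": "servo_tool", "body": {
  "commands": "0 0 -1 0; 0 0 -1.5 0; 0 -0.1 -2 0; 0 -0.1 -2.5 0; 0 -0.1 -2.5 0; 0 -0.1 -2.5 0; 0 -0.1 -2 0; 0 -0.1 -1.5 0; 0 0 -1 0; 0 0 -0.3 0"
}}

```text
clock: 73.65
ee_pos: [0.4911, 0.2676, 0.2938]
eef_rot: [-176.2, -0.5, 94.2]
force: [0.2, 0.2, -0.9]
gripper_width: 0.334
```

```bash
python3 -c "
from h import *
st();plan([.543,-.1660,.26],94.1,n=10)"
```

```text
{'clock': 73.65, 'ee_pos': [0.4911, 0.2676, 0.2938], 'eef_rot': [-176.2405, -0.457, 94.1523], 'force': [0.2299, 0.2181, -0.8946], 'gripper_width': 0.3337, 'qpos': [19.6626, 4.4787, 91.0285, 1.4451, 87.9948, 15.4006]}
-4.36 0.22 0.29 0.0; -4.36 0.22 0.29 0.0; -4.36 0.22 0.29 0.0; -4.36 0.22 0.29 0.0; -4.36 0.22 0.29 0.0; -4.36 0.22 0.29 0.0; -4.36 0.23 0.29 0.0; -4.36 0.23 0.29 0.0; -4.36 0.23 0.29 0.0; -4.36 0.23 0.29 0.0
```

Emit:
{"method": "servo_tool", "body": {
  "commands": "-1.5 0.1 0 0; -3 0.2 0.2 0; -4.5 0.3 0.2 0; -5.5 0.3 0.2 0; -6 0.3 0.2 0; -6 0.3 0.2 0; -6 0.3 0.2 0; -4.5 0.3 0.2 0; -3 0.2 0 0; -1.5 0.1 0 0"
}}

```text
clock: 74.9
ee_pos: [0.5388, -0.1637, 0.2643]
eef_rot: [-175.3, -0.5, 94.1]
force: [-0.5, 0.2, -1.5]
gripper_width: 0.336
```

```bash
python3 -c "
from h import *
st();c=cap('scene');W=cloud(c);save(c,'s8.png',(230,80,500,300),2.5)
plan([.543,-.1660,.135],94.1,n=6,hold=4)"
```

```text
{'clock': 74.9, 'ee_pos': [0.5388, -0.1637, 0.2643], 'eef_rot': [-175.296, -0.5074, 94.1449], 'force': [-0.4828, 0.2118, -1.4804], 'gripper_width': 0.3364, 'qpos': [-23.902, 6.9362, 91.566, -1.7678, 85.8907, -27.8734]}
-0.04 0.24 2.14 0.0; -0.04 0.24 2.14 0.0; -0.04 0.24 2.14 0.0; -0.04 0.24 2.14 0.0; -0.04 0.24 2.14 0.0; -0.04 0.24 2.14 0.0; 0 0 0 0; 0 0 0 0; 0 0 0 0; 0 0 0 0
```

View pics/s8.png

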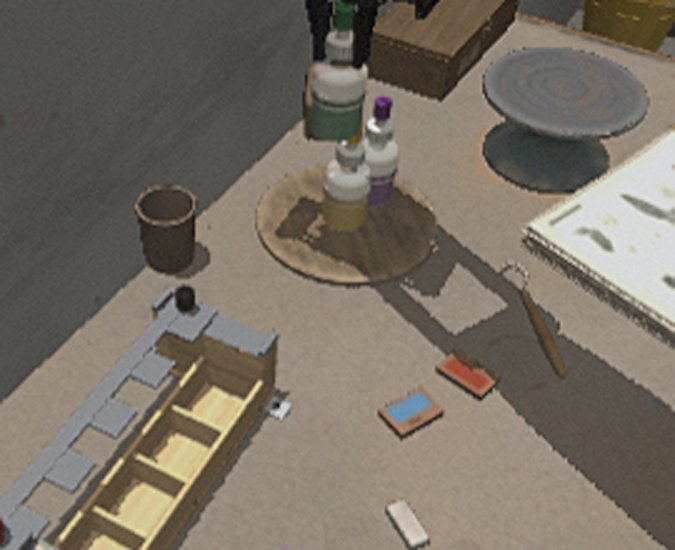

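The picture shows yellow and purple on the bat, green held above it, and the rack empty.

Emit:
{"method": "servo_tool", "body": {
  "commands": "-0.2 0.2 1.5 0; -0.2 0.2 2.2 0; -0.2 0.2 2.2 0; -0.2 0.2 2.2 0; -0.1 0.2 2 0; -0.1 0.1 1.4 0; -0.1 0 0.8 0; 0 0 0.2 0; 0 0 0 0; 0 0 0 0"
}}

```text
clock: 76.2
ee_pos: [0.5386, -0.1656, 0.1295]
eef_rot: [-175.1, -0.7, 94.7]
force: [0.3, 0.1, -2.2]
gripper_width: 0.332
```

```bash
python3 -c "
from h import *
st();plan([.543,-.1650,.106],94.1,n=5,hold=4)"
```

```text
{'clock': 76.2, 'ee_pos': [0.5386, -0.1656, 0.1295], 'eef_rot': [-175.0997, -0.706, 94.6862], 'force': [0.3216, 0.092, -2.1943], 'gripper_width': 0.3322, 'qpos': [-24.1037, 14.0188, 98.5416, -1.8297, 72.0834, -28.1867]}
-0.00 0.13 0.46 0.1; -0.00 0.13 0.46 0.1; -0.00 0.13 0.46 0.1; -0.00 0.13 0.46 0.1; 0.00 0.13 0.46 0.1; 0 0 0 0; 0 0 0 0; 0 0 0 0; 0 0 0 0
```

Emit:
{"method": "servo_tool", "body": {
  "commands": "0 0.1 0.4 0.1; 0 0.1 0.5 0.1; 0 0.1 0.5 0.1; 0 0.1 0.4 0.1; 0 0.1 0.3 0.1; 0 0 0.2 0; 0 0 0 0; 0 0 0 0; 0 0 0 0; 0 0 0 0"
}}

```text
clock: 77.45
ee_pos: [0.5425, -0.1656, 0.1056]
eef_rot: [-175.2, -0.6, 94.1]
force: [0.1, 0.1, -2.2]
gripper_width: 0.332
```

Emit:
{"method": "servo_tool", "body": {
  "commands": "0 0 0.1 0; 0 0 0.1 0; 0 0 0 0; 0 0 0 0; 0 0 0 0; 0 0 0 0; 0 0 0 0; 0 0 0 0; 0 0 0 0; 0 0 0 0"
}}

```text
clock: 78.7
ee_pos: [0.5428, -0.166, 0.1047]
eef_rot: [-175.3, -0.5, 94.1]
force: [0.0, -0.0, 0.0]
gripper_width: 0.332
```

Emit:
{"method": "servo_tool", "body": {
  "commands": "0 0 0 0; 0 0 0 0; 0 0 0 0; 0 0 0 0; 0 0 0 0; 0 -0.1 -1.5 0; 0 -0.2 -3 0; 0 -0.3 -4 0; 0 -0.3 -4 0; 0 -0.2 -3 0",
  "gripper": 0.1
}}

```text
clock: 79.95
ee_pos: [0.5439, -0.1669, 0.2664]
eef_rot: [-175.2, -0.6, 94.1]
force: [0.2, -0.9, -0.4]
gripper_width: 0.551
```

```bash
python3 -c "
from h import *
st();c=cap('wrist');caps(c);c=cap('scene');W=cloud(c)
m=((W[...,2]>.10)&(W[...,2]<.15)&(W[...,1]<-.1)&(W[...,0]<.65)).astype(np.uint8)
k,l,s,ce=cv2.connectedComponentsWithStats(m)
for i in range(1,k):
  if s[i,4]>15: P=W[l==i];print(s[i,4],np.round(ce[i]),np.median(P,0),P[:,2].max())
plan([.46,.20,.30],94.1)"
```

```text
{'clock': 79.95, 'ee_pos': [0.5439, -0.1669, 0.2664], 'eef_rot': [-175.1563, -0.6205, 94.1328], 'force': [0.1526, -0.9028, -0.4292], 'gripper_width': 0.5513, 'qpos': [-24.0035, 7.8092, 90.3964, -1.74, 86.3607, -27.9828]}
361 [329. 197.] ztop 0.1391 [ 0.5391 -0.1667] [0.018 0.018] [ 60. 109.  70.]
876 [457. 115.] [ 0.39427754 -0.47096266  0.1007731 ] 0.10411157865035413
133 [382. 127.] [ 0.53608292 -0.27171803  0.11316418] 0.13851645824967967
283 [365. 143.] [ 0.54009847 -0.17475312  0.11331081] 0.1399341606602872
3.73 -0.61 -0.23 0.0; 3.73 -0.61 -0.23 0.0; 3.73 -0.61 -0.23 0.0; 3.73 -0.61 -0.23 0.0; 3.73 -0.61 -0.23 0.0; 3.73 -0.61 -0.23 0.0; 3.73 -0.61 -0.23 0.0; 3.73 -0.61 -0.23 0.0; 3.73 -0.61 -0.23 0.0; 3.73 -0.61 -0.23 0.0
```

All three bottles stand open on the bat. The tool has drifted 4.8° off vertical, so I'll watch what reduces that on the way back to the pin.

Emit:
{"method": "servo_tool", "body": {
  "commands": "2 -1 0 0; 4 -1.5 0 0; 5 -1.5 0 0; 5 -1.5 0 0; 5 -1.5 0 0; 5 -1 0 0; 5 -0.5 0 0; 5 0 0 0; 4 0 0 0; 2 0 0 0"
}}

```text
clock: 81.3
ee_pos: [0.4253, 0.2559, 0.2781]
eef_rot: [-175.5, -0.4, 93.9]
force: [0.5, -0.2, -0.1]
gripper_width: 0.554
```

Emit:
{"method": "servo_tool", "body": {
  "commands": "0.5 0.5 0 0; 0.5 0.5 0 0; 0.5 0.5 0 0; 0.5 0.5 0 0; 0.5 0.5 0 0; 0.5 0.5 0 0; 0.5 0.5 0 0; 0.5 0.5 0 0; 0 0 0 0; 0 0 0 0"
}}

```text
clock: 82.55
ee_pos: [0.4653, 0.2995, 0.274]
eef_rot: [-175.4, -0.4, 93.8]
force: [-0.1, -0.1, -0.1]
gripper_width: 0.546
```

Emit:
{"method": "servo_tool", "body": {
  "commands": "0 -1 0 0; 0 -2 0 0; 0 -2 0 0; 0 -2 0 0; 0 -1 0 0; 0 0 0 0; 0 0 0 0; 0 0 0 0; 0 0 0 0; 0 0 0 0"
}}

```text
clock: 83.8
ee_pos: [0.3818, 0.293, 0.2808]
eef_rot: [-175.5, -0.4, 93.8]
force: [0.2, 0.6, 0.8]
gripper_width: 0.549
```

```bash
python3 -c "
from h import *
st();plan([.5401,.3259,.19],4.1,n=10)"
```

```text
{'clock': 83.8, 'ee_pos': [0.3818, 0.293, 0.2808], 'eef_rot': [-175.4523, -0.3589, 93.7709], 'force': [0.21, 0.5907, 0.8443], 'gripper_width': 0.5492, 'qpos': [26.6691, -5.8564, 102.6839, 2.1002, 87.2262, 22.7081]}
0.22 1.67 0.78 9.0; 0.47 1.61 0.79 9.0; 0.70 1.52 0.79 9.0; 0.92 1.39 0.81 9.0; 1.11 1.23 0.82 9.0; 1.28 1.05 0.84 9.0; 1.42 0.83 0.85 9.0; 1.52 0.60 0.87 9.0; 1.58 0.36 0.89 9.0; 1.61 0.11 0.91 9.0
```

The roll tilt is in the jaw direction, so I'll turn the tool 90°. That moves the tilt into the pad plane, where it can't tip the pin.

Emit:
{"method": "servo_tool", "body": {
  "commands": "0.2 1.7 0.2 9; 0.5 1.6 0.2 9; 0.7 1.5 0.2 9; 0.9 1.4 0.2 9; 1.1 1.2 0.2 9; 1.3 1 0.2 9; 1.4 0.8 0.2 9; 1.5 0.6 0.2 9; 1.6 0.4 0.2 9; 1.6 0.1 0.2 9"
}}

```text
clock: 85.05
ee_pos: [0.5478, 0.3188, 0.2451]
eef_rot: [-179.9, 4.7, 0.8]
force: [0.6, 0.8, 0.1]
gripper_width: 0.549
```

```bash
python3 -c "
from h import *
st();c=cap('wrist');W=cloud(c);blobs(c,W,.110,.128,umin=150,umax=500,vmax=260,mn=60);plan([.5401,.3259,.14],4.1,n=6,hold=4)"
```

```text
{'clock': 85.05, 'ee_pos': [0.5478, 0.3188, 0.2451], 'eef_rot': [-179.9125, 4.6814, 0.818], 'force': [0.633, 0.7676, 0.1163], 'gripper_width': 0.5486, 'qpos': [22.1559, 16.8459, 82.1466, 1.7892, 85.3399, 111.1286]}
1242 [167.  45.] mean [0.6611 0.4398 0.1187] mid [0.6631 0.4462] [0.053 0.032] [70. 52. 40.]
494 [313. 191.] mean [0.5429 0.3255 0.1191] mid [0.5415 0.3258] [0.022 0.022] [147.  28.  24.]
-0.01 -0.12 1.74 -0.6; -0.01 -0.12 1.74 -0.6; -0.01 -0.13 1.74 -0.6; -0.00 -0.13 1.74 -0.6; -0.00 -0.13 1.74 -0.6; -0.00 -0.13 1.74 -0.6; 0 0 0 0; 0 0 0 0; 0 0 0 0; 0 0 0 0
```

Emit:
{"method": "servo_tool", "body": {
  "commands": "0 -0.2 1.5 -0.6; 0 -0.2 2 -0.6; 0 -0.2 2 -0.6; 0 -0.1 2 -0.6; 0 -0.1 1.5 -0.6; 0 0 0.8 -0.3; 0 0 0.3 0; 0 0 0 0; 0 0 0 0; 0 0 0 0"
}}

```text
clock: 86.35
ee_pos: [0.5383, 0.327, 0.1361]
eef_rot: [-179.7, 4.7, 4.5]
force: [0.0, -0.9, -0.4]
gripper_width: 0.553
```

```bash
python3 -c "
from h import *
st();plan([.5415,.3259,.1165],4.1,n=6,hold=4)"
```

```text
{'clock': 86.35, 'ee_pos': [0.5383, 0.327, 0.1361], 'eef_rot': [-179.6531, 4.7473, 4.47], 'force': [0.0256, -0.8865, -0.4051], 'gripper_width': 0.5527, 'qpos': [23.1536, 21.5191, 88.3469, 1.9175, 74.5296, 108.1156]}
0.08 0.02 0.32 0.1; 0.08 0.02 0.32 0.1; 0.08 0.02 0.32 0.1; 0.08 0.02 0.32 0.1; 0.08 0.02 0.32 0.1; 0.08 0.02 0.32 0.1; 0 0 0 0; 0 0 0 0; 0 0 0 0; 0 0 0 0
```

Emit:
{"method": "servo_tool", "body": {
  "commands": "0.1 0 0.3 0.1; 0.1 0 0.4 0.1; 0.1 0 0.4 0.1; 0.1 0 0.4 0.1; 0.05 0 0.3 0; 0 0 0.1 0; 0 0 0 0; 0 0 0 0; 0 0 0 0; 0 0 0 0"
}}

```text
clock: 87.6
ee_pos: [0.5418, 0.3275, 0.116]
eef_rot: [-179.7, 4.7, 4.0]
force: [-0.2, -0.4, -0.2]
gripper_width: 0.55
```

Emit:
{"method": "servo_tool", "body": {
  "commands": "0 0 0 0; 0 0 0 0; 0 0 0 0; 0 0 0 0; 0 0 0 0; 0 0 0 0; 0 0 0 0; 0 0 0 0; 0 0 0 0; 0 0 0 0",
  "gripper": -1,
  "newtons": 40
}}

```text
clock: 88.85
ee_pos: [0.5418, 0.3269, 0.1163]
eef_rot: [-179.7, 4.7, 4.0]
force: [-0.9, -1.3, 0.2]
gripper_width: 0.254
```

```bash
python3 -c "
from h import *
st();p=arm.read_state()['ee_pos'];plan([p[0],p[1],p[2]+.0235],None,n=6,hold=4)"
```

```text
{'clock': 88.85, 'ee_pos': [0.5418, 0.3269, 0.1163], 'eef_rot': [-179.7231, 4.7098, 4.024], 'force': [-0.9239, -1.3071, 0.1749], 'gripper_width': 0.2535, 'qpos': [23.0428, 23.0946, 88.5641, 1.8801, 72.7137, 108.403]}
-0.03 -0.00 -0.39 0.0; -0.03 -0.00 -0.39 0.0; -0.03 -0.00 -0.39 0.0; -0.03 -0.00 -0.39 0.0; -0.03 -0.00 -0.39 0.0; -0.03 -0.00 -0.39 0.0; 0 0 0 0; 0 0 0 0; 0 0 0 0; 0 0 0 0
```

Emit:
{"method": "servo_tool", "body": {
  "commands": "0 0 -0.4 0; 0 0 -0.4 0; 0 0 -0.4 0; -0.1 0 -0.4 0; -0.1 0 -0.4 0; 0 0 -0.3 0; 0 0 0 0; 0 0 0 0; 0 0 0 0; 0 0 0 0"
}}

```text
clock: 90.1
ee_pos: [0.5415, 0.3272, 0.1408]
eef_rot: [-179.7, 4.7, 4.0]
force: [0.0, -0.5, 0.3]
gripper_width: 0.255
```

Emit:
{"method": "servo_tool", "body": {
  "commands": "-0.5 0 0.04 0; -0.5 0 0.04 0; -0.5 0 0.04 0; -0.5 0 0.04 0; -0.5 0 0.04 0; -0.5 0 0.04 0; -0.5 0 0.04 0; -0.5 0 0.04 0; 0 0 0 0; 0 0 0 0"
}}

```text
clock: 91.35
ee_pos: [0.4997, 0.3239, 0.1409]
eef_rot: [-179.7, 4.5, 4.0]
force: [2.0, -0.8, -1.6]
gripper_width: 0.249
```

Emit:
{"method": "servo_tool", "body": {
  "commands": "-0.2 0 0 0; -0.2 0 0 0; -0.2 0 0 0; -0.1 0 0 0; -0.1 0 0 0; 0 0 0 0; 0 0 0 0; 0 0 0 0; 0 0 0 0; 0 0 0 0"
}}

```text
clock: 92.6
ee_pos: [0.4946, 0.3231, 0.1419]
eef_rot: [-179.7, 4.1, 4.0]
force: [2.5, -0.8, -2.9]
gripper_width: 0.256
```

```bash
python3 -c "
from h import *
st();plan([.4978,.3237,.118],None,n=7,hold=3)"
```

```text
{'clock': 92.6, 'ee_pos': [0.4946, 0.3231, 0.1419], 'eef_rot': [-179.6897, 4.1008, 3.9856], 'force': [2.4668, -0.8255, -2.875], 'gripper_width': 0.2563, 'qpos': [24.5464, 15.7017, 95.0036, 1.8085, 73.0343, 109.9877]}
0.07 -0.00 0.34 0.0; 0.07 -0.00 0.34 0.0; 0.07 -0.00 0.34 0.0; 0.07 -0.00 0.34 0.0; 0.07 -0.00 0.34 0.0; 0.07 -0.00 0.34 0.0; 0.07 -0.00 0.34 0.0; 0 0 0 0; 0 0 0 0; 0 0 0 0
```

Emit:
{"method": "servo_tool", "body": {
  "commands": "0.15 0 0 0; 0.1 0 0 0; 0 0 0.3 0; 0.03 0 0.3 0; 0.03 0 0.3 0; 0.03 0 0.3 0; 0.03 0 0.3 0; 0 0 0.2 0; 0 0 0 0; 0 0 0 0"
}}

```text
clock: 93.85
ee_pos: [0.4958, 0.3235, 0.1234]
eef_rot: [-179.7, 4.3, 4.0]
force: [1.2, -0.8, -0.0]
gripper_width: 0.251
```

Emit:
{"method": "servo_tool", "body": {
  "commands": "0.05 0 0.2 0; 0.05 0 0.2 0; 0 0 0.2 0; 0 0 0.2 0; 0 0 0.1 0; 0 0 0 0; 0 0 0 0; 0 0 0 0; 0 0 0 0; 0 0 0 0"
}}

```text
clock: 95.1
ee_pos: [0.4965, 0.3236, 0.1163]
eef_rot: [-179.7, 4.3, 4.0]
force: [0.3, -1.9, 1.3]
gripper_width: 0.256
```

Emit:
{"method": "servo_tool", "body": {
  "commands": "0 0 0 0; 0 0 0 0; 0 0 0 0; 0 0 0 0; 0 0 0 0; 0 0 -1.5 0; 0 0 -3 0; 0 0 -4 0; 0 0 -4 0; 0 0 -3 0",
  "gripper": 0.2
}}

```text
clock: 96.35
ee_pos: [0.5068, 0.3235, 0.2759]
eef_rot: [-179.7, 4.5, 4.0]
force: [-0.2, -0.0, -0.7]
gripper_width: 0.599
```

Emit:
{"method": "servo_tool", "body": {
  "commands": "-1 0 -2 0; -2 0 -2 0; -2 0 -1 0; -1 0 0 0; 0 0 0 0; 0 0 0 0; 0 0 0 0; 0 0 0 0; 0 0 0 0; 0 0 0 0"
}}

```text
clock: 97.6
ee_pos: [0.4493, 0.3188, 0.335]
eef_rot: [-179.7, 4.4, 4.0]
force: [-0.0, 0.1, 0.1]
gripper_width: 0.599
```

Run:
```python
from h import *
st();c=cap('wrist');W=cloud(c)
print('pin');blobs(c,W,.105,.13,umin=100,umax=540,vmax=300,mn=60)
print('knob?');blobs(c,W,.1,.115,umin=100,umax=540,vmax=300,mn=60)
a=cap('scene');W=cloud(a);save(a,'s9.png',(190,90,450,350),2.3)
for n,m in masks(a).items():
    m=m&(W[...,2]>.09)&(W[...,2]<.16)
    P=W[m]
    if len(P): print(n,len(P),np.round(np.median(P,0),4),np.round(np.percentile(P[:,2],95),4))
m=(W[...,2]>.092)&(W[...,2]<.115)&(abs(W[...,0]-.5)<.08)&(abs(W[...,1]-.047)<.03);P=W[m];print('knob',len(P),np.median(P,0))
```

```text
{'clock': 97.6, 'ee_pos': [0.4493, 0.3188, 0.335], 'eef_rot': [-179.6628, 4.3677, 3.9711], 'force': [-0.0144, 0.1214, 0.0619], 'gripper_width': 0.5987, 'qpos': [25.9983, 2.6855, 88.5891, 1.9515, 92.6477, 112.0635]}
pin
327 [320. 122.] mean [0.4964 0.3236 0.1194] mid [0.4961 0.3234] [0.022 0.022] [234.  58.  52.]
knob?
245 [163.  17.] mean [0.5934 0.4994 0.1011] mid [0.5953 0.4987] [0.029 0.038] [166. 123. 101.]
69 [101.  42.] mean [0.5647 0.5708 0.1015] mid [0.5645 0.5716] [0.022 0.006] [68. 49. 38.]
red 93 [0.4955 0.324  0.1195] 0.1215
green 2 [ 0.5419 -0.1704  0.1364] 0.1365
yellow 34 [ 0.5431 -0.2195  0.1361] 0.1379
purple 44 [ 0.536  -0.2727  0.1354] 0.1384
knob 67 [0.5190958  0.05105432 0.10496005]
```

View pics/s9.png

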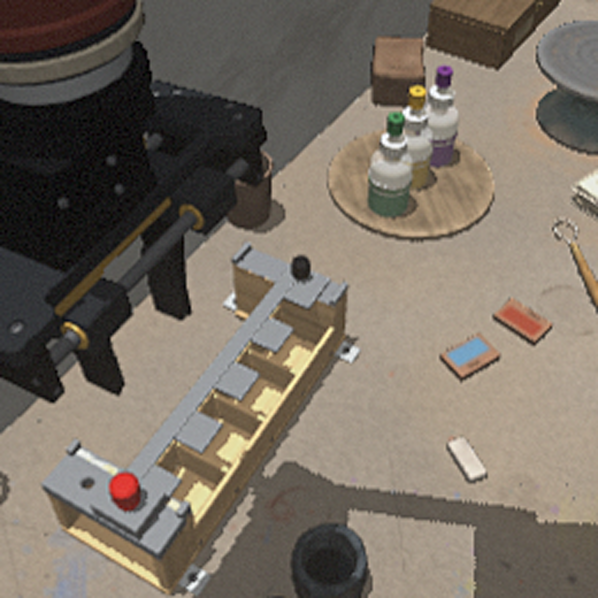

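The picture shows the comb forward, the pin knob down at (125,490) over the front hole and the rear hole (87,484) empty. All three bottles stand open, well inside the bat.

```bash
python3 -c "
from h import *
print(arm.finish_job())"
```

```text
the job is handed in; nothing more can be done
None
```

I finished the job and handed it in at about 98 s of the 210 s allowed. There were three bottles to do: purple, yellow and green; the blue one was absent.

**What I did:**
- **Caps:** I pulled all three open while the comb still held the bottles. I pulled each until it hit its end stop; the cap tops measured about 9 mm higher.
- **Comb back:** I drew the comb back and put the pin in the rear hole.
- **Bottles:** I moved all three to the bat.
- **Rack closed:** I brought the comb forward and put the pin in the front hole.

**Last checks:**
- **Pin:** the knob is within about 1 mm of its starting spot and at its starting height, so the pin is seated and the comb is fully forward.
- **Bottles on the bat:** all three stand upright in a row, with every base at least 15 mm inside the bat's edge. Cap tops were about 139 mm above the bench at placing, which means open.
- **Arm:** it is clear of everything.

**Things that differed from plan:**
- Yellow had shifted about 5 mm in its cell before I took it out, so I measured it again first.
- The tool drifted almost 5° off vertical, so I turned the gripper 90° before closing the rack to keep the pin upright.
- In the last scene picture the purple, yellow and green cap tops read 136–138 mm, slightly lower than at placing. Only 2 pixels gave a reading for green. The picture itself showed all three caps open.

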